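# Load-test the batteries of an open backup power supply

### The arm

A 7-joint arm with a two-finger parallel gripper is mounted at the origin on the work surface. World frame = base frame: x ahead of the robot, y to its left, z up, the work surface at z = 0. Lengths are in m, angles in rad, forces in N, time in s.
With the tool pointing down it reaches from about 0.425 to 1.025 m from the base axis. Payload 9.4 kg.
Tool frame: the origin (TCP) lies midway between the tips of the shut fingers; the grasp point (between the pads) lies 19 mm behind it; z points along the fingers, y is the line along which they close (so a half turn about z gives the same grasp; the last joint's range is limited). The gripper opens to 85 mm and grips with 20 to 120 N. Pads are 22 mm wide; open, the fingers measure 114 mm over their backs; the gripper's body (76 mm by 85 mm) begins 54 mm behind the grasp point. The pads swing forward as they close: fully open they stand 13 mm farther back than shut.
Start: joints at [1.155, 0.599, -0.003, 1.599, 0.002, 0.943, -0.08], TCP at [0.241, -0.684, 0.231] pointing down, gripper open.
Joint ranges: [-2.57, 2.57], [-0.35, 1.97], [-1.29, 1.29], [0.11, 2.56], [-1.05, 4.19], [0.11, 1.86], [-2.63, 2.63]. Speed limits (rad/s): [2.22, 2.22, 3.01, 3.01, 3.14, 3.14, 3.14].

### API

Orientations are given as [roll, pitch, yaw] about the fixed x, y, z axes, in that order (R = Rz(yaw) Ry(pitch) Rx(roll)).
In Python, from cell import r gives the robot as it stands. The module is installed in compiled form; this text tells all that it offers.
- The arm moves only by the tool servo_tool, never from a script. Its argument "series" is a list of rows, each an object with "fingers": the opening in per cent of the stroke, from 0 (shut) to 100 (fully open); "slide": the shift along the tool's x, y, z in m, a list of three; "spin": the turn about the tool's z in rad. A call has exactly 5 rows; each row shifts and turns the commanded pose from where the row before left it, along the tool's axes as they then stand; what a row does not reach is not made up. A row lasts 1/12 s, in which the tool goes at most 41.7 mm and 7.16 degrees, less where a joint would pass 70% of its speed; a pose out of reach is approached as far as the arm can. A call is refused whole if a number of a shift passes 0.0417 or a number of a turn 0.125, either way. A call with a gripper value outside its range is refused whole. The fingers move at their own pace and stop on an object; the grip force is fixed at half the most. Time passes only in rows, so rows that do not move let the fingers close, or fill a call up. It gives the time, the measured TCP pose, the force, the opening and the grip force at its end, in the units of the state.
- r.state(): the state, without advancing time (a new reading comes with each control period).
- r.snapshot(name): name is "side" or "top"; returns a dict with "image" (384x512x3 uint8, red, green, blue), "z_map" (384x512 float32, m along the optical axis (not along the pixel's ray), 0 where there is no reading), "fx", "fy", "cx", "cy" (pixels), "k1" (the pictures are not rectified: a ray, as slopes to the right and down, at radius r is drawn at 1 + k1 r^2 times it, then the intrinsics apply), "R" (3x3) and "t" (3): a world point X has camera coordinates R X + t. Camera axes: x right, y down, z forward; pixel columns grow to the right and rows downward; lengths in m; the calibration is good to about 2 mm. A picture is of the moment at which its call begins.
- r.sign_off(): hands the job in; it is judged then, once.
The state is a dict: "time_s": time; "joints": joint angles; "joint_velocities": joint speeds; "joint_torque": joint torques, N m; "eef_pos": TCP position; "orientation": TCP orientation; "ft_force": force on the tool from outside, world axes, zero at the start; "ft_torque": the same for the moment, N m; "finger_gap": finger opening in m; "grip_force": force on a finger pad.
Only numpy, scipy, OpenCV 4.12 (cv2) and the standard library are available. Lean on these libraries where they do the work, as an engineer would, in place of code of your own. Each camera call takes 0.05 s, during which the arm holds its last target. There are 200 camera calls.

### The job

Load-test all the batteries of the open power supply: swing its hinged hold-down bar up, slide every battery forward from under the fixed ledge and stand them all in the nests of the tester, terminal ends to the rear. Then pull the tester's sprung lever over to its stop, keep it there for about a second and let it return, and put every battery back upright into a lane of the bay, terminals to the rear and pushed fully home under the ledge. Finish with the hold-down bar swung right down over them, and leave the other things on the bench where they are.

Things in the scene. Friction and masses are not known exactly. Their poses are not given: they have to be found in the camera images.
- ups: Open aluminium chassis of a backup power supply, fixed. Origin on the bench under its battery bay; own x points from the bay's open front (robot side) to the rear, y left, z up. Footprint x -95..190, y +-138 mm. Bay floor at z = 12 mm from x = -95 to a bulkhead at x = 54. Side walls (inner faces y = +-136) stand 26 mm above the floor beside the bay. Yaw within 0.12 rad of zero.
- lane_mid (a point): point on the bay floor at the centre of the middle lane's battery when home (axes as ups). Three lanes, this one and 76 mm to either side (own y), each between guide ribs 8 mm high with 4 mm free at either side of a battery. Two or three of the lanes hold a battery, upright, terminal end to the rear. Fully home = its centre at most 2 mm before or beyond this x; 2 mm beyond, it touches the bulkhead.
- ledge_edge (a point): front edge of the fixed sheet ledge that covers the rear 27 mm of the home batteries, on its underside (63 mm above the bay floor, 5 mm above the terminals; 2 mm thick, 31 mm deep, across all lanes). A battery cannot be lifted before it has been slid about 30 mm forward, and must be set down that far forward and pushed home under it.
- hold_bar (a joint): hold-down bar, rad: 0 = shut, 1.95 = up and back at its stop. A steel angle 262 mm long across the bay on two side arms, 0.22 kg. Shut, it lies 2 mm above the battery tops with its front leg hanging 4 mm before their front ends, so none can slide out and one not home keeps it from shutting. Below about 1.65 rad it falls shut; beyond, it falls back to the stop and stays.
- bar_hinge (a point): point on the hinge line of the hold-down bar, in the middle of the chassis width: 66 mm above the bay floor, behind the bulkhead. The hinge line runs along the chassis y; the front of the bar swings up and to the rear.
- bar_grip (a point): middle of the bar's pull handle: a steel rod 10 mm thick, 70 mm long, along the chassis y, standing 40 mm off the angle. Shut, it is 162 mm in front of and 16 mm below the hinge line, 50 mm above the bay floor; it turns about the hinge line with the bar. The rod can turn between finger pads, so it can be led round the arc with the fingers pointing down.
- tester: Grey bench battery tester, fixed. Origin on the bench under its centre; own x points from its front (lamps and little windows, robot side) to its rear with the lever, y left, z up. 210 (x) x 250 mm, flat deck 40 mm high with three nests; a black contact bar across the rear, raised at rest (nearest point 60 mm behind the nest centres, 105 mm above the deck). Yaw within 0.12 rad of zero.
- nest_mid (a point): point on the deck at the centre of the middle nest (axes as tester). Three nests, this one and 76 mm to either side (own y): shallow pockets with black edges 10 mm high, long way along x, leaving 4 mm free all round a battery standing in them.
- test_lever (a joint): sprung lever of the tester, rad: 0 = rest (U-shaped handle leaning to the rear, contact bar up), 1.35 = stop (handle pulled over to the front, contact bar down on the terminals). A spring always drives it to 0: about 3 N at the grip at rest, 7 N at the stop; let go, it returns by itself.
- lever_shaft (a point): point on the lever's shaft axis, which runs along the tester's y, in the middle of its width, 70 mm above the deck.
- lever_grip (a point): middle of the lever's cross grip: a black rod 12 mm thick along the tester's y, 100 mm clear between the lever's two steel arms, 120 mm from the shaft axis, in the middle of the tester's width. At joint value q it is 120 sin(0.55 - q) mm to the rear of and 120 cos(0.55 - q) mm above the shaft. The rod can turn between finger pads.
- battery1_mid (a point): battery1: centre of a sealed 12 V battery, dark grey plastic, 97 long (own x, + towards the terminal end) x 43 wide (y) x 52 mm high (z, up), 0.55 kg (varies by a fifth), balanced at this point, 26 mm above its underside. May be absent. All batteries are alike.
- battery1_term (a point): battery1: point on top of the battery midway between its two brass blade terminals (6 mm high, 28 mm apart), 36 mm from the centre towards the terminal end, 52 mm above the underside.
- battery2_mid (a point): battery2: centre of a sealed 12 V battery, dark grey plastic, 97 long (own x, + towards the terminal end) x 43 wide (y) x 52 mm high (z, up), 0.55 kg (varies by a fifth), balanced at this point, 26 mm above its underside. May be absent. All batteries are alike.
- battery2_term (a point): battery2: point on top of the battery midway between its two brass blade terminals (6 mm high, 28 mm apart), 36 mm from the centre towards the terminal end, 52 mm above the underside.
- battery3_mid (a point): battery3: centre of a sealed 12 V battery, dark grey plastic, 97 long (own x, + towards the terminal end) x 43 wide (y) x 52 mm high (z, up), 0.55 kg (varies by a fifth), balanced at this point, 26 mm above its underside. May be absent. All batteries are alike.
- battery3_term (a point): battery3: point on top of the battery midway between its two brass blade terminals (6 mm high, 28 mm apart), 36 mm from the centre towards the terminal end, 52 mm above the underside.
- screwdriver: screwdriver 170 mm long, lying between chassis and tester; bystander; origin near its middle.
- solder_reel: reel of solder, 60 mm diameter, 50 mm high, behind; bystander; origin near its middle.
- flux_bottle: small white bottle, 40 mm diameter, 95 mm high; bystander; origin near its middle.
- multimeter: yellow hand multimeter 150 x 75 x 40 mm, lying near the robot; bystander; origin near its middle.
- pliers: pliers with blue grips, 145 mm long, lying to the right; bystander; origin near its middle.
- tape_roll: roll of black tape, 72 mm diameter, 19 mm high, lying to the right; bystander; origin near its middle.
Mind the look-alikes: they are no part of the job. What is shaped like the part that bears battery1_mid but blue or brown is not meant.

How it is judged:
By the outcome, as a careful person would: the job done as asked, in the order asked, and still so for the second after the job is handed in, with the robot touching nothing.
Of battery1, battery2, battery3 only 2 to 3 are there at a start; the rules pass over those that are not, and their reading is None.
At some moment in a run one of battery1, battery2, battery3 may be knocked a few centimetres aside while the robot is not near it.
Once in a run the grip may slacken for a moment while it holds something.
It also fails if it takes over 210 s, if anything falls off the work surface, if the arm or the gripper's body presses on something with over 40 N, if the wrist force passes 120 N, or if a joint passes its speed limit or range.

## Working session

There is one attempt and no reset: what is moved stays moved. The work goes in short steps, Python scripts to look and compute and a tool call to move; the robot and the scene stay as the last step left them, time stands still between calls to the robot, and variables do not carry over. Pictures are saved under pics/ and viewed, at most 14 in all, crops included, and the job is handed in when it is done.

Besides the shell and the picture viewer there is one more tool, called after ">>>" as name([rows], argument=value, ...), one row to a line, values as JSON. servo_tool: Moves the arm, as the interface text tells. Its arguments: {"type":"object","properties":{"series":{"type":"array","items":{"type":"object","properties":{"fingers":{"type":"number"},"slide":{"type":"array","items":{"type":"number"}},"spin":{"type":"number"}}}}},"required":["series"]}

```bash
mkdir -p pics
cat > h.py <<'E'
import numpy as np, cv2
from cell import r
def snap(n):
    s=r.snapshot(n); np.savez(''+n+'.npz',**s); return s
def save(s,name,crop=None,scale=1):
    im=s['image'][:,:,::-1]
    if crop: u0,v0,u1,v1=crop; im=im[v0:v1,u0:u1]
    cv2.imwrite('pics/'+name,cv2.resize(im,None,fx=scale,fy=scale,interpolation=cv2.INTER_CUBIC))
def rays(s):
    K=np.array([[s['fx'],0,s['cx']],[0,s['fy'],s['cy']],[0,0,1.]])
    return K,np.array([s['k1'],0,0,0,0.])
def cloud(s):
    K,D=rays(s);h,w=s['z_map'].shape
    uv=np.stack(np.meshgrid(np.arange(w),np.arange(h)),-1).reshape(-1,1,2).astype(float)
    p=cv2.undistortPoints(uv,K,D).reshape(h,w,2); z=s['z_map']
    c=np.dstack([p*z[...,None],z]); X=(c-s['t'])@s['R']; X[z==0]=np.nan
    return X
def atz(s,u,v,z):
    K,D=rays(s); p=cv2.undistortPoints(np.array([[[u,v]]],float),K,D).ravel()
    d=s['R'].T@np.array([*p,1]); o=-s['R'].T@s['t']; return o+d*(z-o[2])/d[2]
def proj(s,X):
    K,D=rays(s); return cv2.projectPoints(np.atleast_2d(np.asarray(X,float)),cv2.Rodrigues(s['R'])[0],s['t'],K,D)[0].reshape(-1,2)
def st():
    q=r.state(); print({k:np.round(q[k],3).tolist() for k in('time_s','eef_pos','orientation','ft_force','finger_gap','grip_force','joints')})
E
python3 - <<'E'
from h import *
for n in('top','side'):
    s=snap(n); print(n,s['fx'],s['cx'],s['k1'],(-s['R'].T@s['t']).round(3),s['R'].round(3).tolist())
    save(s,n+'0.png',scale=1.5)
st()
E
```

```text
top 386.77225645614334 255.70666434683048 -0.061911752560806214 [ 0.366 -0.014  1.501] [[0.027, -1.0, 0.016], [-0.99, -0.028, -0.136], [0.136, -0.012, -0.991]]
side 411.40403005576945 262.3361067253235 -0.057479960441038334 [-0.011  0.522  1.101] [[-0.708, -0.706, 0.001], [-0.552, 0.554, -0.623], [0.439, -0.442, -0.782]]
{'time_s': 0.1, 'eef_pos': [0.241, -0.683, 0.231], 'orientation': [-3.14, 0.0, 0.339], 'ft_force': [-0.471, -0.234, -0.201], 'finger_gap': 0.085, 'grip_force': 0.0, 'joints': [1.155, 0.6, -0.003, 1.6, 0.002, 0.943, -0.08]}
```

View pics/top0.png

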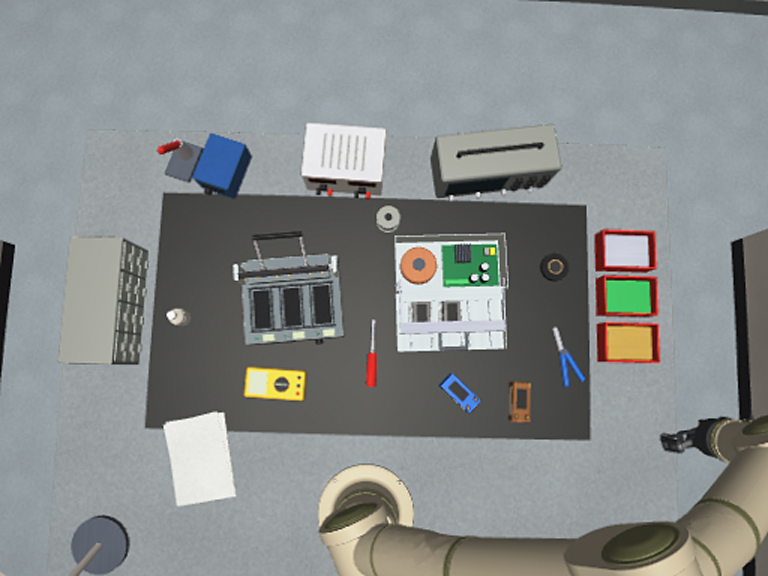

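View pics/side0.png

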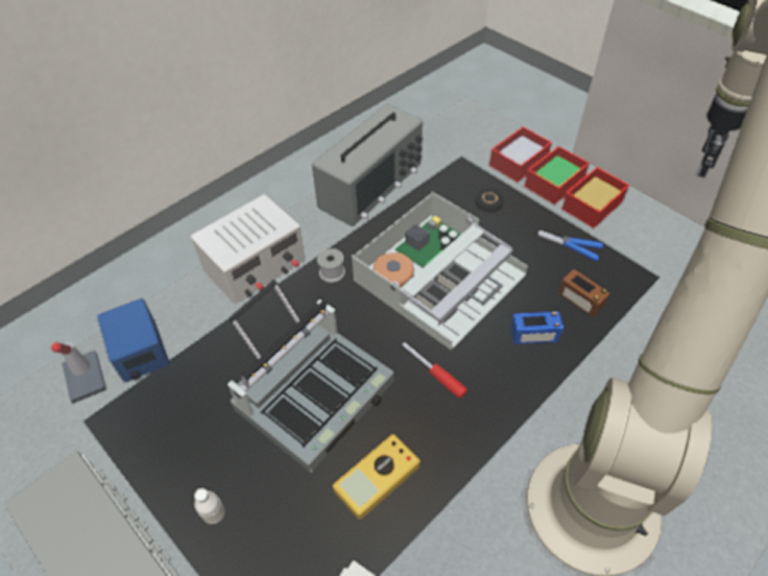

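The top view shows the power supply at about (300,195) native, with dark batteries in the left lane (281,207) and middle lane (301,207). The right lane looks empty. The tester is at (195,200) with three empty nests. Things that could be taken for batteries: the blue one (306,261) and the brown one (347,268), which are both decoys, and the black nest pockets. I choose the two dark grey ones and check them in a close crop.

Run:
```python
from h import *
import numpy as np
s=dict(np.load('top.npz')); 
a=cv2.resize(s['image'][150:240,255:345,::-1],None,fx=4.4,fy=4.4,interpolation=cv2.INTER_CUBIC)
b=cv2.resize(s['image'][150:240,150:240,::-1],None,fx=4.4,fy=4.4,interpolation=cv2.INTER_CUBIC)
cv2.imwrite('pics/c1.png',np.hstack([b,a]))
X=cloud(s)
np.set_printoptions(linewidth=250,suppress=True)
for u in (281,291,301,311,321,331):
    print('u',u); print((X[150:240:2,u]*1000)[:,[0,2]].round(0).astype(int).tolist())
```

```text
u 281
[[738, -2], [729, 2], [719, 10], [714, -4], [690, 67], [689, 39], [686, 13], [679, 10], [661, 56], [653, 60], [646, 57], [637, 60], [630, 58], [622, 62], [614, 61], [608, 54], [600, 53], [592, 60], [585, 53], [578, 48], [575, 13], [558, 79], [551, 75], [544, 74], [536, 80], [528, 82], [523, 62], [515, 66], [508, 64], [500, 64], [492, 71], [485, 67], [478, 65], [470, 72], [463, 69], [455, 73], [451, 9], [443, 17], [436, 6], [428, 13], [420, 14], [413, 8], [405, 5], [398, 3], [390, 0]]
u 291
[[740, -2], [730, 2], [724, -4], [715, -3], [692, 63], [692, 28], [687, 16], [680, 11], [672, 11], [664, 11], [655, 14], [647, 14], [639, 14], [632, 13], [623, 19], [616, 13], [609, 8], [600, 12], [592, 11], [584, 15], [577, 11], [560, 78], [553, 73], [545, 77], [537, 82], [530, 74], [530, 9], [522, 10], [514, 11], [506, 16], [498, 12], [491, 11], [478, 73], [471, 67], [464, 67], [456, 71], [452, 12], [445, 7], [437, 13], [429, 13], [421, 14], [414, 6], [406, 1], [399, 1], [391, -1]]
u 301
[[740, 2], [731, 3], [724, 1], [695, 88], [694, 61], [694, 24], [688, 14], [679, 20], [671, 20], [663, 2
[... 1305 characters left out ...]
 [459, 75], [-9223372036854775808, -9223372036854775808], [447, 16], [440, 8], [432, 10], [424, 16], [416, 17], [409, 5], [402, 1], [394, -2]]
u 331
[[745, -2], [736, 2], [727, 3], [701, 81], [700, 48], [701, 11], [692, 14], [685, 11], [676, 12], [667, 20], [659, 19], [651, 22], [643, 22], [635, 22], [627, 21], [620, 18], [611, 23], [603, 20], [595, 24], [588, 16], [579, 25], [565, 73], [557, 74], [549, 75], [541, 78], [541, 15], [534, 12], [526, 14], [519, 8], [511, 6], [502, 20], [495, 15], [483, 65], [475, 74], [468, 67], [460, 68], [456, 10], [448, 14], [441, 10], [433, 12], [425, 13], [418, 13], [410, -4], [402, 1], [395, -5]]<stdin>:10: RuntimeWarning: invalid value encountered in cast
```

View pics/c1.png

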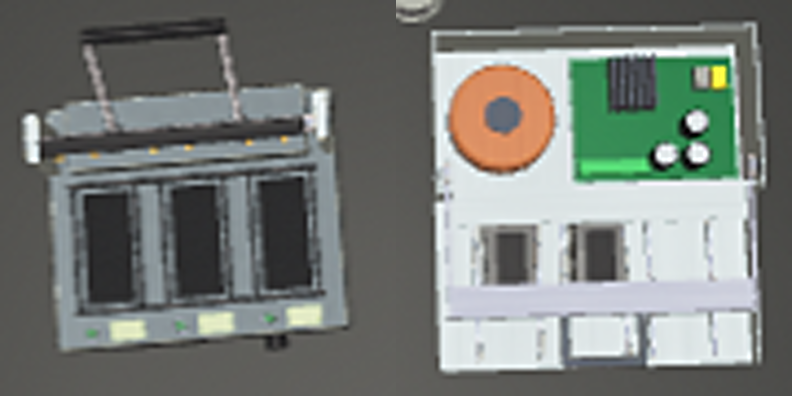

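The crop confirms two dark grey batteries, in the left and middle lanes. The right lane is empty and the handle is at the front centre. Next I fit the chassis and tester poses from model edges.

```bash
cat > fit.py <<'E'
from h import *
from scipy.optimize import least_squares
from scipy.ndimage import map_coordinates, gaussian_filter
def W(p,L): 
    c,s=np.cos(p[2]),np.sin(p[2]); L=np.atleast_2d(L)
    return np.c_[p[0]+c*L[:,0]-s*L[:,1],p[1]+s*L[:,0]+c*L[:,1],L[:,2]]
def fit(views,lines,p0,its=12,rad=7,names=None):
    p=np.array(p0,float); G=[gaussian_filter(v['image'].astype(float),(.7,.7,0)) for v in views]
    for it in range(its):
        R=max(2.5,rad*(.75**it)); obs=[]
        for li,(vi,a,b) in enumerate(lines):
            t=np.linspace(.04,.96,25)[:,None]; L=(np.array(a)*(1-t)+np.array(b)*t)/1000.
            P=proj(views[vi],W(p,L)); d=P[-1]-P[0]; n=np.array([-d[1],d[0]])/np.hypot(*d)
            o=np.arange(-R,R+.01,.25)
            q=P[:,None]+o[:,None]*n
            I=np.stack([map_coordinates(G[vi][...,c],[q[...,1],q[...,0]],order=1,mode='nearest') for c in range(3)],-1)
            g=np.abs(np.gradient(I,axis=1)).sum(-1); k=g.argmax(1)
            ok=g[np.arange(25),k]>6
            for j in np.where(ok)[0]: obs.append((vi,L[j],P[j]+o[k[j]]*n,n,li))
        def f(x): 
            out=np.zeros(len(obs))
            for vi in range(len(views)):
                m=[i for i,ob in enumerate(obs) if ob[0]==vi]
                if m:
                    pr=proj(views[vi],W(x,np.array([obs[i][1] for i in m])))
                    out[m]=[(pr[k]-obs[i][2])@obs[i][3] for k,i in enumerate(m)]
            return out
        p=least_squares(f,p,loss='soft_l1',f_scale=.5).x
    e=f(p)
    for li in range(len(lines)):
        ee=[e[i] for i,ob in enumerate(obs) if ob[4]==li]; print(li,lines[li],len(ee),np.median(ee).round(2) if ee else '')
    print('pose',p.round(4)); return p
E
python3 - <<'E'
from fit import *
T=dict(np.load('top.npz'));S=dict(np.load('side.npz'))
g=[atz(T,*q) for q in [(265.3,234,.012),(336.6,232.3,.012)]]; print(np.round(g,3))
d=g[0]-g[1]; yaw=np.arctan2(-d[0],d[1]); m=(g[0]+g[1])/2; p0=[m[0]+.095*np.cos(yaw),m[1]+.095*np.sin(yaw),yaw]; print('p0',p0)
Lt=[(0,(-95,-130,12),(-95,130,12)),(0,(-90,-138,38),(40,-138,38)),(0,(-90,138,38),(40,138,38)),(0,(25,22+76-43,75),(25,76+21,75)),(0,(25,-21,75),(25,21,75))]
Ls=[(1,(-95,-136,0),(-95,136,0)),(1,(-90,138,38),(40,138,38))]
print('TOP');pt=fit([T,S],Lt,p0); print('BOTH');pb=fit([T,S],Lt+Ls,pt); print('SIDE');fit([T,S],Ls,pt,rad=4)
g=[atz(T,*q) for q in [(164.1,229.3,.04),(229.1,223.9,.04)]]; print(np.round(g,3))
d=g[0]-g[1]; yaw=np.arctan2(-d[0],d[1]); m=(g[0]+g[1])/2; p0=[m[0]+.105*np.cos(yaw),m[1]+.105*np.sin(yaw),yaw]; print('p0',p0)
Lt=[(0,(-105,-120,40),(-105,120,40)),(0,(-100,-125,40),(20,-125,40)),(0,(-100,125,40),(20,125,40))]
Ls=[(1,(-105,-120,40),(-105,120,40)),(1,(-100,125,40),(20,125,40)),(1,(-105,-120,0),(-105,120,0))]
print('TOP');pt=fit([T,S],Lt,p0,rad=4); print('BOTH');pb=fit([T,S],Lt+Ls,pt); print('SIDE');fit([T,S],Ls,pt,rad=4)
E
```

```text
[[ 0.403 -0.073  0.012]
 [ 0.417 -0.348  0.012]]
p0 [np.float64(0.5050626012341273), np.float64(-0.20609110768136119), np.float64(0.04902455616271383)]
TOP
0 (0, (-95, -130, 12), (-95, 130, 12)) 25 -0.27
1 (0, (-90, -138, 38), (40, -138, 38)) 25 -0.01
2 (0, (-90, 138, 38), (40, 138, 38)) 25 0.0
3 (0, (25, 55, 75), (25, 97, 75)) 25 0.0
4 (0, (25, -21, 75), (25, 21, 75)) 25 0.24
pose [ 0.5053 -0.2023  0.0442]
BOTH
0 (0, (-95, -130, 12), (-95, 130, 12)) 25 0.24
1 (0, (-90, -138, 38), (40, -138, 38)) 25 -0.5
2 (0, (-90, 138, 38), (40, 138, 38)) 25 -0.25
3 (0, (25, 55, 75), (25, 97, 75)) 25 0.0
4 (0, (25, -21, 75), (25, 21, 75)) 25 0.49
5 (1, (-95, -136, 0), (-95, 136, 0)) 25 -1.0
6 (1, (-90, 138, 38), (40, 138, 38)) 25 0.25
pose [ 0.5063 -0.2006  0.0517]
SIDE
0 (1, (-95, -136, 0), (-95, 136, 0)) 25 0.01
1 (1, (-90, 138, 38), (40, 138, 38)) 25 0.01
pose [ 0.5095 -0.1991  0.0534]
[[0.41  0.309 0.04 ]
 [0.437 0.065 0.04 ]]
p0 [np.float64(0.5275392043095765), np.float64(0.198698511296546), np.float64(0.11178462180306886)]
TOP
0 (0, (-105, -120, 40), (-105, 120, 40)) 25 -0.02
1 (0, (-100, -125, 40), (20, -125, 40)) 25 0.25
2 (0, (-100, 125, 40), (20, 125, 40)) 25 -0.26
pose [0.5285 0.2027 0.1137]
BOTH
0 (0, (-105, -120, 40), (-105, 120, 40)) 25 -0.0
1 (0, (-100, -125, 40), (20, -125, 40)) 25 0.0
2 (0, (-100, 125, 40), (20, 125, 40)) 25 -0.75
3 (1, (-105, -120, 40), (-105, 120, 40)) 25 0.24
4 (1, (-100, 125, 40), (20, 125, 40)) 25 0.25
5 (1, (-105, -120, 0), (-105, 120, 0)) 10 -0.88
pose [0.5281 0.204  0.1152]
SIDE
0 (1, (-105, -120, 40), (-105, 120, 40)) 25 1.74
1 (1, (-100, 125, 40), (20, 125, 40)) 25 -0.01
2 (1, (-105, -120, 0), (-105, 120, 0)) 25 -2.53
pose [0.5326 0.2055 0.1145]
```

Run:
```python
from fit import *
T=dict(np.load('top.npz'))
def rect(p,z,x0,x1,y0,y1,k=2):
    xs=np.arange(x1,x0,-1/k); ys=np.arange(y1,y0,-1/k)
    g=np.stack(np.meshgrid(xs,ys,indexing='ij'),-1).reshape(-1,2)
    q=proj(T,W(p,np.c_[g,np.full(len(g),z)]/1000)).reshape(len(xs),len(ys),2).astype(np.float32)
    im=cv2.remap(T['image'],q[...,0],q[...,1],cv2.INTER_CUBIC)[:,:,::-1].copy()
    for x in range(x0//20*20,x1,20):
        if x>x0: cv2.putText(im,str(x),(0,int((x1-x)*k)),0,.35,(0,0,255),1); cv2.line(im,(22,int((x1-x)*k)),(30,int((x1-x)*k)),(0,0,255),1)
    for y in (-76,0,76): cv2.line(im,(int((y1-y)*k),0),(int((y1-y)*k),im.shape[0]),(0,255,255),1)
    return im
a=rect([.5283,.2035,.114],.05,-110,160,-130,130,1.5); b=rect([.506,-.2015,.047],.064,-110,160,-140,140,1.5)
cv2.imwrite('pics/rect.png',np.hstack([a,b]))
# profiles along x in tester mid nest / left nest, luminance
p=[.5283,.2035,.114]
I=lambda L:cv2.remap(T['image'].mean(2).astype(np.float32),*[c.astype(np.float32)[None] for c in proj(T,W(p,L/1000)).T],cv2.INTER_LINEAR)[0]
for y in(-76,0,76):
    xs=np.arange(-100,80,3.); acc=np.mean([I(np.c_[xs,np.full(len(xs),y+d),np.full(len(xs),45.)]) for d in(-8,-4,0,4,8)],0)
    print(y,[f'{int(x)}:{int(v)}' for x,v in zip(xs,acc)])
ys=np.arange(130,-130,-3.); acc=np.mean([I(np.c_[np.full(len(ys),x),ys,np.full(len(ys),45.)]) for x in(-30,-15,0,15)],0)
print([f'{int(x)}:{int(v)}' for x,v in zip(ys,acc)])
```

```text
-76 ['-100:183', '-97:185', '-94:183', '-91:186', '-88:185', '-85:161', '-82:151', '-79:124', '-76:76', '-73:107', '-70:84', '-67:52', '-64:44', '-61:45', '-58:45', '-55:45', '-52:44', '-49:45', '-46:44', '-43:44', '-40:44', '-37:44', '-34:44', '-31:44', '-28:44', '-25:45', '-22:44', '-19:44', '-16:45', '-13:44', '-10:44', '-7:44', '-4:44', '-1:45', '2:44', '5:44', '8:44', '11:44', '14:44', '17:43', '20:42', '23:44', '26:84', '29:98', '32:84', '35:92', '38:145', '41:148', '44:91', '47:79', '50:148', '53:146', '56:149', '59:140', '62:102', '65:52', '68:55', '71:63', '74:64', '77:71']
0 ['-100:180', '-97:182', '-94:184', '-91:186', '-88:181', '-85:169', '-82:155', '-79:111', '-76:82', '-73:92', '-70:91', '-67:55', '-64:45', '-61:44', '-58:44', '-55:45', '-52:44', '-49:44', '-46:44', '-43:44', '-40:44', '-37:44', '-34:44', '-31:45', '-28:45', '-25:44', '-22:44', '-19:44', '-16:45', '-13:44', '-10:44', '-7:44', '-4:44', '-1:45', '2:45', '5:44', '8:44', '11:44', '14:43', '17:43', '20:42', '23:44', '26:74', '29:139', '32:79', '35:82', '38:122', '41:149', '44:92', '47:109', '50:143', '53:15
[... 841 characters left out ...]
 '79:44', '76:44', '73:44', '70:44', '67:44', '64:44', '61:44', '58:42', '55:57', '52:81', '49:79', '46:98', '43:131', '40:147', '37:148', '34:149', '31:141', '28:109', '25:97', '22:116', '19:99', '16:63', '13:43', '10:44', '7:44', '4:44', '1:44', '-2:45', '-5:44', '-8:44', '-11:44', '-14:44', '-17:43', '-20:51', '-23:88', '-26:88', '-29:90', '-32:125', '-35:144', '-38:147', '-41:148', '-44:147', '-47:124', '-50:94', '-53:111', '-56:100', '-59:67', '-62:44', '-65:43', '-68:44', '-71:44', '-74:44', '-77:44', '-80:44', '-83:45', '-86:44', '-89:45', '-92:44', '-95:44', '-98:77', '-101:103', '-104:90', '-107:114', '-110:141', '-113:146', '-116:146', '-119:147', '-122:145', '-125:115', '-128:88']
```

View pics/rect.png

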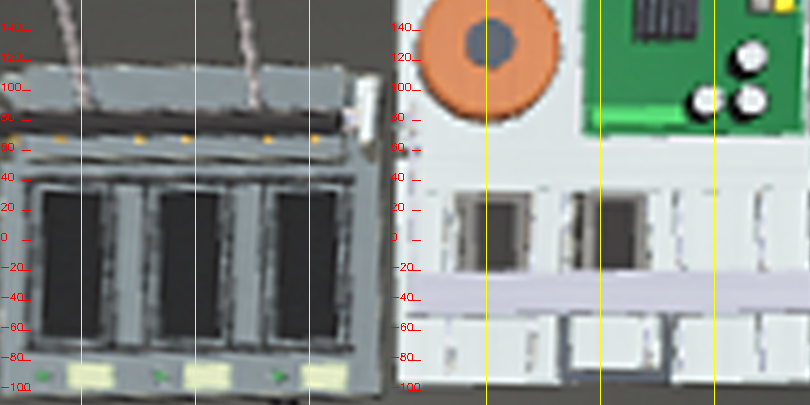

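The rectified view shows the nests with their black patch centres at about tester x=-20.5 mm. The batteries appear offset towards -y in the chassis frame, so I check that with profiles from both cameras.

Run:
```python
from fit import *
T=dict(np.load('top.npz'));S=dict(np.load('side.npz'))
p=[.506,-.2015,.047]
def prof(s,L): 
    q=proj(s,W(p,L/1000)); return cv2.remap(s['image'].mean(2).astype(np.float32),*[c.astype(np.float32)[None] for c in q.T],cv2.INTER_LINEAR)[0]
for n,s in(('top',T),('side',S)):
  for z,xr in((64,(-12,-6,0,6)),(20,(-85,-80,-75,-70)),(38,(-70,-60))):
    ys=np.arange(146,-150,-3.) ; acc=np.mean([prof(s,np.c_[np.full(len(ys),x),ys,np.full(len(ys),z)]) for x in xr],0)
    print(n,z,' '.join(f'{int(y)}:{int(v)}' for y,v in zip(ys,acc)))
  for y in (-4,70):
    xs=np.arange(-60,60,3.); print(n,'x at y',y,' '.join(f'{int(x)}:{int(v)}' for x,v in zip(xs,prof(s,np.c_[xs,np.full(len(xs),y),np.full(len(xs),64.)]))))
X=cloud(T); c,sn=np.cos(p[2]),np.sin(p[2]); d=X-[p[0],p[1],0]; lx=(c*d[...,0]+sn*d[...,1])*1000; ly=(-sn*d[...,0]+c*d[...,1])*1000
m=(lx>-15)&(lx<15); z=X[...,2]*1000
print('depth y bins',[(b,int(np.nanmedian(z[m&(ly>b-1.5)&(ly<=b+1.5)]))) for b in range(105,-60,-3) if (m&(ly>b-1.5)&(ly<=b+1.5)).any()])
```

```text
top 64 146:89 143:84 140:122 137:203 134:231 131:212 128:212 125:220 122:226 119:226 116:228 113:229 110:212 107:188 104:197 101:191 98:140 95:122 92:136 89:121 86:86 83:72 80:69 77:70 74:70 71:69 68:67 65:79 62:105 59:134 56:124 53:171 50:209 47:224 44:225 41:225 38:228 35:214 32:201 29:200 26:143 23:87 20:99 17:144 14:140 11:90 8:69 5:64 2:65 -1:65 -4:65 -7:64 -10:65 -13:84 -16:130 -19:137 -22:171 -25:208 -28:229 -31:229 -34:229 -37:220 -40:211 -43:215 -46:225 -49:227 -52:228 -55:229 -58:229 -61:229 -64:228 -67:227 -70:227 -73:227 -76:226 -79:226 -82:227 -85:229 -88:226 -91:206 -94:208 -97:222 -100:229 -103:227 -106:227 -109:228 -112:228 -115:229 -118:231 -121:234 -124:203 -127:137 -130:128 -133:212 -136:88 -139:70 -142:73 -145:74 -148:74
top 20 146:92 143:89 140:95 137:128 134:224 131:230 128:230 125:228 122:227 119:225 116:227 113:228 110:229 107:228 104:208 101:201 98:209 95:225 92:226 89:227 86:227 83:226 80:225 77:225 74:225 71:225 68:226 65:226 62:227 59:227 56:227 53:221 50:189 47:200 44:214 41:225 38:227 35:232 32:183 29:133 26:111 23:142 20:199 17:220 14:221 11:220 8:221 5
[... 4518 characters left out ...]
:72 -12:68 -9:71 -6:70 -3:71 0:70 3:70 6:69 9:71 12:70 15:71 18:78 21:97 24:111 27:121 30:146 33:182 36:205 39:213 42:212 45:211 48:211 51:210 54:210 57:211
depth y bins [(105, 12), (102, 16), (99, 25), (96, 63), (93, 64), (90, 63), (87, 66), (84, 64), (81, 66), (78, 64), (75, 65), (72, 64), (69, 64), (66, 65), (63, 63), (60, 64), (57, 66), (54, 60), (48, 17), (45, 10), (42, 9), (39, 10), (36, 12), (33, 14), (30, 13), (27, 15), (24, 13), (21, 53), (18, 66), (15, 63), (12, 65), (9, 65), (6, 65), (3, 64), (0, 64), (-3, 62), (-6, 64), (-9, 64), (-12, 64), (-15, 64), (-18, 64), (-21, 63), (-30, 13), (-33, 15), (-36, 9), (-39, 12), (-42, 15), (-45, 15), (-48, 20), (-51, 19), (-54, 12), (-57, 14)]
```

>>> servo_tool([
  {"spin": -0.125, "fingers": 38},
  {"spin": -0.125, "fingers": 38},
  {"spin": -0.125, "fingers": 38},
  {"spin": -0.125, "fingers": 38},
  {"spin": -0.125, "fingers": 38},
])

```text
schema error: expected keys fingers, slide, spin
```

>>> servo_tool([
  {"spin": -0.125, "fingers": 38},
  {"spin": -0.125, "fingers": 38},
  {"spin": -0.125, "fingers": 38},
  {"spin": -0.125, "fingers": 38},
  {"spin": -0.125, "fingers": 38},
])

```text
schema error: expected keys fingers, slide, spin
```

>>> servo_tool([
  {"spin": -0.029, "slide": [0.03, 0.012, 0], "fingers": 38},
  {"slide": [0.03, 0.013, 0], "fingers": 38},
  {"slide": [0.03, 0.013, 0], "fingers": 38},
  {"slide": [0.03, 0.013, 0], "fingers": 38},
  {"slide": [0.03, 0.013, 0], "fingers": 38},
])

```text
schema error: expected keys fingers, slide, spin
```

>>> servo_tool([
  {"slide": [0.03, 0.013, 0], "fingers": 38},
  {"slide": [0.03, 0.013, 0], "fingers": 38},
  {"slide": [0.03, 0.013, 0], "fingers": 38},
  {"slide": [0.03, 0.013, 0], "fingers": 38},
  {"slide": [0.03, 0.013, 0], "fingers": 38},
])

```text
schema error: expected keys fingers, slide, spin
```

>>> servo_tool([
  {"slide": [0.03, 0.013, 0], "fingers": 38},
  {"slide": [0.03, 0.013, 0], "fingers": 38},
  {"slide": [0.03, 0.013, 0], "fingers": 38},
  {"slide": [0.03, 0.013, 0], "fingers": 38},
  {"slide": [0.03, 0.013, 0], "fingers": 38},
])

```text
schema error: expected keys fingers, slide, spin
```

>>> servo_tool([
  {"spin": -0.125, "slide": [0, 0, 0], "fingers": 38},
  {"spin": -0.125, "slide": [0, 0, 0], "fingers": 38},
  {"spin": -0.125, "slide": [0, 0, 0], "fingers": 38},
  {"spin": -0.125, "slide": [0, 0, 0], "fingers": 38},
  {"spin": -0.125, "slide": [0, 0, 0], "fingers": 38},
])

```text
time_s: 0.52
eef_pos: [0.2408, -0.6835, 0.2308]
orientation: [-3.141, -0.0, 0.97]
ft_force: [1.1, 0.2, -0.3]
finger_gap: 0.0327
grip_force: 0.0
```

>>> servo_tool([
  {"spin": -0.125, "slide": [0, 0, 0], "fingers": 38},
  {"spin": -0.125, "slide": [0, 0, 0], "fingers": 38},
  {"spin": -0.125, "slide": [0, 0, 0], "fingers": 38},
  {"spin": -0.125, "slide": [0, 0, 0], "fingers": 38},
  {"spin": -0.125, "slide": [0, 0, 0], "fingers": 38},
])

```text
time_s: 0.93
eef_pos: [0.2408, -0.6836, 0.2308]
orientation: [-3.141, -0.001, 1.595]
ft_force: [-0.3, 0.4, 0.9]
finger_gap: 0.0326
grip_force: 0.0
```

>>> servo_tool([
  {"spin": -0.029, "slide": [0, 0, 0], "fingers": 38},
  {"spin": 0, "slide": [0.03, 0.013, 0], "fingers": 38},
  {"spin": 0, "slide": [0.03, 0.013, 0], "fingers": 38},
  {"spin": 0, "slide": [0.03, 0.013, 0], "fingers": 38},
  {"spin": 0, "slide": [0.03, 0.013, 0], "fingers": 38},
])

```text
time_s: 1.35
eef_pos: [0.2874, -0.56, 0.2309]
orientation: [-3.142, -0.001, 1.614]
ft_force: [-0.0, 0.3, -0.6]
finger_gap: 0.0328
grip_force: 0.0
```

>>> servo_tool([
  {"spin": 0, "slide": [0.03, 0.013, 0], "fingers": 38},
  {"spin": 0, "slide": [0.03, 0.013, 0], "fingers": 38},
  {"spin": 0, "slide": [0.03, 0.013, 0], "fingers": 38},
  {"spin": 0, "slide": [0.03, 0.013, 0], "fingers": 38},
  {"spin": 0, "slide": [0.03, 0.013, 0], "fingers": 38},
])

```text
time_s: 1.77
eef_pos: [0.3453, -0.4071, 0.2312]
orientation: [-3.142, -0.0, 1.614]
ft_force: [0.7, -0.2, -0.7]
finger_gap: 0.0326
grip_force: 0.0
```

>>> servo_tool([
  {"spin": 0, "slide": [0.03, 0.012, 0], "fingers": 38},
  {"spin": 0, "slide": [0.03, 0.012, 0], "fingers": 38},
  {"spin": 0, "slide": [0.03, 0.012, 0], "fingers": 38},
  {"spin": 0, "slide": [0.03, 0.012, 0], "fingers": 38},
  {"spin": 0, "slide": [0.03, 0.012, 0], "fingers": 38},
])

```text
time_s: 2.18
eef_pos: [0.3982, -0.2545, 0.2313]
orientation: [3.142, 0.0, 1.614]
ft_force: [1.0, 0.0, 0.2]
finger_gap: 0.0325
grip_force: 0.0
```

```bash
cat >> h.py <<'E'
CH=[.506,-.2015,.047]; TE=[.5283,.2035,.114]
def go(p,x,y,z,yaw,verbose=True):
    "tool-axis shift and spin from the measured pose to frame-p point (mm) with world yaw"
    q=r.state(); c,s=np.cos(p[2]),np.sin(p[2])
    w=np.array([p[0]+(c*x-s*y)/1000,p[1]+(s*x+c*y)/1000,z/1000]); e=np.array(q['eef_pos']); a=q['orientation'][2]
    d=w-e; t=a if yaw is None else yaw
    print('t',round(q['time_s'],2),'eef',e.round(4),'yaw',round(a,4),'F',np.round(q['ft_force'],1),'gap',round(q['finger_gap'],4),'tgt',w.round(4))
    print(' shift in present axes',(np.r_[np.cos(a)*d[0]+np.sin(a)*d[1],np.sin(a)*d[0]-np.cos(a)*d[1],-d[2]]*1000).round(1),
      'in final axes',(np.r_[np.cos(t)*d[0]+np.sin(t)*d[1],np.sin(t)*d[0]-np.cos(t)*d[1],-d[2]]*1000).round(1),'spin',round(-(t-a),4))
def where(p):
    q=r.state(); e=q['eef_pos']; c,s=np.cos(p[2]),np.sin(p[2]); d=np.array(e[:2])-p[:2]
    print('t',round(q['time_s'],2),'in frame mm',round((c*d[0]+s*d[1])*1e3,1),round((-s*d[0]+c*d[1])*1e3,1),round(e[2]*1e3,1),'yaw',round(q['orientation'][2],4),'F',np.round(q['ft_force'],1),'gap',round(q['finger_gap'],4),'grip',round(q['grip_force'],1),'j7',round(q['joints'][6],2))
E
python3 - <<'E'
from h import *
st(); go(CH,-90,0,48,CH[2]+np.pi/2)
s=snap('side'); save(s,'s1.png',(215,100,380,260),3.6)
E
```

```text
{'time_s': 2.183, 'eef_pos': [0.398, -0.254, 0.231], 'orientation': [3.142, 0.0, 1.614], 'ft_force': [1.042, 0.031, 0.232], 'finger_gap': 0.032, 'grip_force': 0.0, 'joints': [0.793, 0.328, -0.442, 2.142, 0.212, 0.713, 0.254]}
t 2.18 eef [ 0.3982 -0.2545  0.2313] yaw 1.6143 F [1.  0.  0.2] gap 0.0325 tgt [ 0.4161 -0.2057  0.048 ]
 shift in present axes [ 47.9  20.  183.3] in final axes [ 47.8  20.2 183.3] spin -0.0035
```

View pics/s1.png

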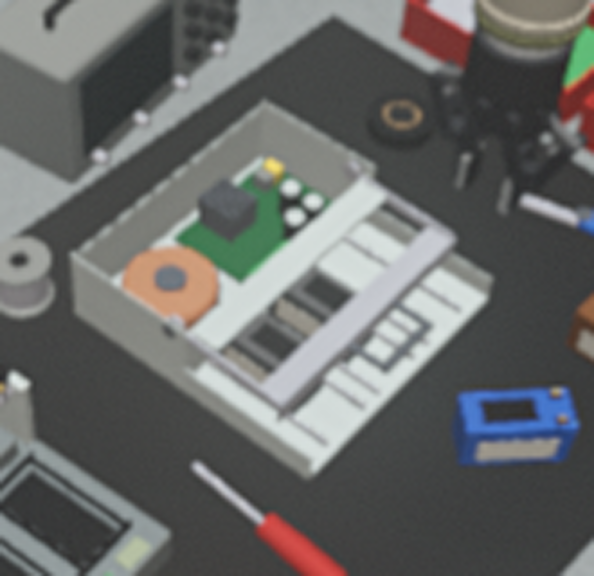

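The side crop shows the bar shut, with its handle loop at the front. Two batteries sit under the bar and ledge, and the fingers are up at the right. I go down to the handle now.

>>> servo_tool([
  {"spin": -0.0035, "slide": [0.024, 0.01, 0.02], "fingers": 38},
  {"spin": 0, "slide": [0.024, 0.01, 0.03], "fingers": 38},
  {"spin": 0, "slide": [0, 0, 0.03], "fingers": 38},
  {"spin": 0, "slide": [0, 0, 0.03], "fingers": 38},
  {"spin": 0, "slide": [0, 0, 0.025], "fingers": 38},
])

```text
time_s: 2.65
eef_pos: [0.4155, -0.2066, 0.0947]
orientation: [-3.141, -0.0, 1.619]
ft_force: [0.0, -1.0, -0.7]
finger_gap: 0.0325
grip_force: 0.0
```

Run:
```python
from h import *
where(CH)
t=snap('top'); s=snap('side')
a=cv2.resize(t['image'][205:245,280:325,::-1],None,fx=8,fy=8,interpolation=cv2.INTER_CUBIC); b=cv2.resize(s['image'][165:215,300:350,::-1],None,fx=6.4,fy=6.4,interpolation=cv2.INTER_CUBIC)
cv2.imwrite('pics/g1.png',np.hstack([a,b]))
```

```text
t 2.65 in frame mm -90.7 -0.8 94.7 yaw 1.6193 F [ 0.  -1.  -0.7] gap 0.0325 grip 0.0 j7 -0.06
```

View pics/g1.png

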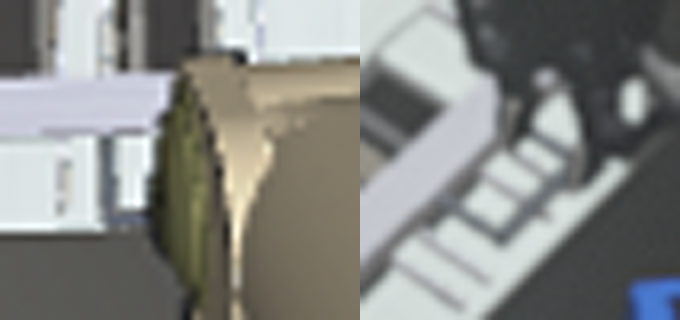

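Run:
```python
from fit import *
for n,ys in(('top',(26,24,28)),('side',(15,18,21))):
    s=dict(np.load(n+'.npz')); xs=np.arange(-112,-70,2.)
    acc=0
    for y in ys:
        q=proj(s,W(CH,np.c_[xs,np.full(len(xs),y),np.full(len(xs),62.)]/1000)); acc=acc+cv2.remap(s['image'].mean(2).astype(np.float32),*[c.astype(np.float32)[None] for c in q.T],cv2.INTER_LINEAR)[0]/3
    print(n,' '.join(f'{int(x)}:{int(v)}' for x,v in zip(xs,acc)))
```

```text
top -112:86 -110:85 -108:85 -106:85 -104:85 -102:85 -100:83 -98:97 -96:110 -94:107 -92:106 -90:116 -88:136 -86:171 -84:186 -82:183 -80:181 -78:179 -76:174 -74:170 -72:183
side -112:168 -110:197 -108:214 -106:220 -104:220 -102:219 -100:215 -98:200 -96:173 -94:143 -92:122 -90:120 -88:134 -86:161 -84:189 -82:209 -80:217 -78:219 -76:219 -74:218 -72:218
```

>>> servo_tool([
  {"spin": 0, "slide": [0, 0, 0.02], "fingers": 38},
  {"spin": 0, "slide": [0, 0, 0.016], "fingers": 38},
  {"spin": 0, "slide": [0, 0, 0.01], "fingers": 38},
  {"spin": 0, "slide": [0, 0, 0], "fingers": 38},
  {"spin": 0, "slide": [0, 0, 0], "fingers": 20},
])

```text
time_s: 3.17
eef_pos: [0.4159, -0.2073, 0.0511]
orientation: [-3.142, 0.001, 1.62]
ft_force: [-0.1, -0.3, -0.3]
finger_gap: 0.0214
grip_force: 0.0
```

>>> servo_tool([
  {"spin": 0, "slide": [0, 0, 0], "fingers": 12},
  {"spin": 0, "slide": [0, 0, 0], "fingers": 6},
  {"spin": 0, "slide": [0, 0, 0], "fingers": 0},
  {"spin": 0, "slide": [0, 0, 0], "fingers": 0},
  {"spin": 0, "slide": [0, 0, 0], "fingers": 0},
])

```text
time_s: 3.58
eef_pos: [0.4147, -0.2075, 0.0515]
orientation: [-3.141, 0.001, 1.62]
ft_force: [-4.7, 0.9, 8.5]
finger_gap: 0.0076
grip_force: 58.9
```

Run:
```python
from h import *
where(CH)
r0=np.hypot(162,16); a0=np.arctan2(16,162)
P=lambda q:np.array([-r0*np.cos(q-a0),r0*np.sin(q-a0)])
n=20; prev=P(0)
for k in range(1,n+1):
    c=P(1.92*k/n); d=c-prev; prev=c; print(k,'q',round(1.92*k/n,2),'dx,dz mm',d.round(1),'cum',(c-P(0)).round(1))
```

```text
t 3.58 in frame mm -91.5 -1.7 51.5 yaw 1.6202 F [-4.7  0.9  8.5] gap 0.0076 grip 58.9 j7 -0.11
1 q 0.1 dx,dz mm [-0.8 15.6] cum [-0.8 15.6]
2 q 0.19 dx,dz mm [ 0.7 15.6] cum [-0.1 31.2]
3 q 0.29 dx,dz mm [ 2.2 15.5] cum [ 2.1 46.7]
4 q 0.38 dx,dz mm [ 3.7 15.2] cum [ 5.8 61.9]
5 q 0.48 dx,dz mm [ 5.1 14.8] cum [10.9 76.6]
6 q 0.58 dx,dz mm [ 6.5 14.2] cum [17.4 90.8]
7 q 0.67 dx,dz mm [ 7.8 13.5] cum [ 25.3 104.3]
8 q 0.77 dx,dz mm [ 9.1 12.7] cum [ 34.4 117. ]
9 q 0.86 dx,dz mm [10.3 11.8] cum [ 44.6 128.8]
10 q 0.96 dx,dz mm [11.4 10.7] cum [ 56.  139.5]
11 q 1.06 dx,dz mm [12.3  9.6] cum [ 68.3 149.1]
12 q 1.15 dx,dz mm [13.2  8.4] cum [ 81.5 157.5]
13 q 1.25 dx,dz mm [13.9  7.1] cum [ 95.4 164.6]
14 q 1.34 dx,dz mm [14.5  5.7] cum [110.  170.3]
15 q 1.44 dx,dz mm [15.   4.3] cum [125.  174.5]
16 q 1.54 dx,dz mm [15.4  2.8] cum [140.4 177.3]
17 q 1.63 dx,dz mm [15.6  1.3] cum [155.9 178.7]
18 q 1.73 dx,dz mm [15.6 -0.2] cum [171.6 178.5]
19 q 1.82 dx,dz mm [15.5 -1.7] cum [187.1 176.8]
20 q 1.92 dx,dz mm [15.3 -3.1] cum [202.4 173.7]
```

>>> servo_tool([
  {"spin": 0, "slide": [0, 0, 0], "fingers": 25},
  {"spin": 0, "slide": [0, 0, 0], "fingers": 25},
  {"spin": 0, "slide": [0, 0, 0.006], "fingers": 25},
  {"spin": 0, "slide": [0, 0, 0.004], "fingers": 25},
  {"spin": 0, "slide": [0, 0, 0], "fingers": 12},
])

```text
time_s: 4.0
eef_pos: [0.4154, -0.2069, 0.0395]
orientation: [-3.141, -0.0, 1.621]
ft_force: [-9.8, -1.6, 0.3]
finger_gap: 0.0114
grip_force: 5.7
```

>>> servo_tool([
  {"spin": 0, "slide": [0, 0, 0], "fingers": 8},
  {"spin": 0, "slide": [0, 0, 0], "fingers": 0},
  {"spin": 0, "slide": [0, 0, 0], "fingers": 0},
  {"spin": 0, "slide": [0, 0, 0], "fingers": 0},
  {"spin": 0, "slide": [0, 0, 0], "fingers": 0},
])

```text
time_s: 4.42
eef_pos: [0.4145, -0.207, 0.0401]
orientation: [-3.14, -0.0, 1.621]
ft_force: [-5.1, -0.2, -2.4]
finger_gap: 0.0078
grip_force: 58.3
```

>>> servo_tool([
  {"spin": 0, "slide": [0, -0.0008, -0.0156], "fingers": 0},
  {"spin": 0, "slide": [0, 0.0007, -0.0156], "fingers": 0},
  {"spin": 0, "slide": [0, 0.0022, -0.0155], "fingers": 0},
  {"spin": 0, "slide": [0, 0.0037, -0.0152], "fingers": 0},
  {"spin": 0, "slide": [0, 0.0051, -0.0148], "fingers": 0},
])

```text
time_s: 4.83
eef_pos: [0.4252, -0.2064, 0.1176]
orientation: [-3.139, -0.0, 1.621]
ft_force: [-3.0, -1.3, -2.4]
finger_gap: 0.0081
grip_force: 58.3
```

>>> servo_tool([
  {"spin": 0, "slide": [0, 0.0065, -0.0142], "fingers": 0},
  {"spin": 0, "slide": [0, 0.0078, -0.0135], "fingers": 0},
  {"spin": 0, "slide": [0, 0.0091, -0.0127], "fingers": 0},
  {"spin": 0, "slide": [0, 0.0103, -0.0118], "fingers": 0},
  {"spin": 0, "slide": [0, 0.0114, -0.0107], "fingers": 0},
])

```text
time_s: 5.25
eef_pos: [0.4675, -0.2041, 0.1804]
orientation: [-3.134, -0.0, 1.62]
ft_force: [-14.6, -0.2, 11.6]
finger_gap: 0.0081
grip_force: 58.9
```

>>> servo_tool([
  {"spin": 0, "slide": [0, 0.0105, -0.0115], "fingers": 0},
  {"spin": 0, "slide": [0, 0.0125, -0.009], "fingers": 0},
  {"spin": 0, "slide": [0, 0.0139, -0.0076], "fingers": 0},
  {"spin": 0, "slide": [0, 0.0145, -0.0062], "fingers": 0},
  {"spin": 0, "slide": [0, 0.015, -0.0046], "fingers": 0},
])

```text
time_s: 5.67
eef_pos: [0.5384, -0.2002, 0.2201]
orientation: [3.141, 0.0, 1.622]
ft_force: [-7.7, 0.6, 14.5]
finger_gap: 0.0076
grip_force: 60.2
```

>>> servo_tool([
  {"spin": 0, "slide": [0, 0.0154, -0.003], "fingers": 0},
  {"spin": 0, "slide": [0, 0.0156, -0.0013], "fingers": 0},
  {"spin": 0, "slide": [0, 0.0156, 0.0002], "fingers": 0},
  {"spin": 0, "slide": [0, 0.0155, 0.0017], "fingers": 0},
  {"spin": 0, "slide": [0, 0.0153, 0.0031], "fingers": 0},
])

```text
time_s: 6.08
eef_pos: [0.6165, -0.1959, 0.2189]
orientation: [3.14, -0.0, 1.622]
ft_force: [-1.6, 2.4, 0.8]
finger_gap: 0.0072
grip_force: 62.6
```

Run:
```python
from h import *
where(CH); s=snap('side'); save(s,'s2.png',(215,60,380,220),3.6)
```

```text
t 6.08 in frame mm 110.7 0.4 218.9 yaw 1.6221 F [-1.6  2.4  0.8] gap 0.0072 grip 62.6 j7 0.0
```

View pics/s2.png

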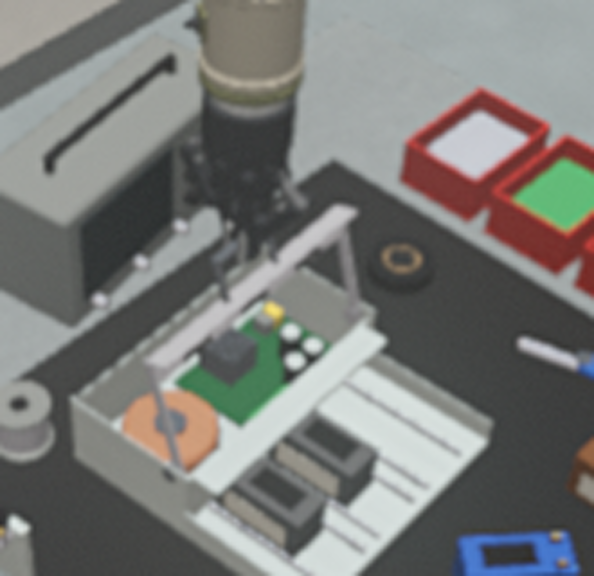

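The bar is up and back with the gripper on its rod, and both batteries are in clear view. I release it and go to the left-lane battery.

>>> servo_tool([
  {"spin": 0, "slide": [0, 0, 0], "fingers": 35},
  {"spin": 0, "slide": [0, 0, 0], "fingers": 35},
  {"spin": 0, "slide": [0, 0, -0.02], "fingers": 35},
  {"spin": 0, "slide": [0, 0, -0.04], "fingers": 35},
  {"spin": 0, "slide": [0, 0, -0.03], "fingers": 70},
])

```text
time_s: 6.55
eef_pos: [0.6145, -0.197, 0.3099]
orientation: [3.142, -0.0, 1.621]
ft_force: [1.1, -0.5, -0.2]
finger_gap: 0.0409
grip_force: 0.0
```

>>> servo_tool([
  {"spin": 0, "slide": [0.01, -0.035, 0], "fingers": 70},
  {"spin": 0, "slide": [0.015, -0.035, 0], "fingers": 70},
  {"spin": 0, "slide": [0.025, -0.03, 0], "fingers": 70},
  {"spin": 0, "slide": [0.025, -0.01, 0], "fingers": 70},
  {"spin": 0.125, "slide": [0, 0, 0], "fingers": 70},
])

```text
time_s: 6.97
eef_pos: [0.4978, -0.1238, 0.309]
orientation: [3.142, 0.0, 1.501]
ft_force: [0.2, 0.1, -0.8]
finger_gap: 0.0593
grip_force: 0.0
```

>>> servo_tool([
  {"spin": 0.125, "slide": [0, 0, 0], "fingers": 70},
  {"spin": 0.125, "slide": [0, 0, 0], "fingers": 70},
  {"spin": 0.125, "slide": [0, 0, 0], "fingers": 70},
  {"spin": 0.125, "slide": [0, 0, 0], "fingers": 70},
  {"spin": 0.125, "slide": [0, 0, 0], "fingers": 70},
])

```text
time_s: 7.38
eef_pos: [0.5008, -0.1278, 0.3085]
orientation: [3.141, -0.0, 0.864]
ft_force: [-0.4, 0.4, 0.4]
finger_gap: 0.0598
grip_force: 0.0
```

>>> servo_tool([
  {"spin": 0.125, "slide": [0, 0, 0.02], "fingers": 70},
  {"spin": 0.125, "slide": [0, 0, 0.03], "fingers": 70},
  {"spin": 0.125, "slide": [0, 0, 0.03], "fingers": 70},
  {"spin": 0.125, "slide": [0, 0, 0.03], "fingers": 70},
  {"spin": 0.125, "slide": [0, 0, 0.03], "fingers": 70},
])

```text
time_s: 7.8
eef_pos: [0.501, -0.128, 0.1676]
orientation: [3.141, -0.002, 0.239]
ft_force: [-0.5, 0.2, 0.0]
finger_gap: 0.0597
grip_force: 0.0
```

Run:
```python
from h import *
where(CH); go(CH,1,75.5,25,CH[2])
t=snap('top'); s=snap('side')
X=cloud(t); d=X-[CH[0],CH[1],0]; c,sn=np.cos(CH[2]),np.sin(CH[2]); lx=(c*d[...,0]+sn*d[...,1])*1000; ly=(-sn*d[...,0]+c*d[...,1])*1000; z=X[...,2]*1000
for y0 in(76,0):
    m=(abs(z-64)<9)&(abs(ly-y0)<34)&(lx<22)&(lx>-70)
    print(y0,'n',m.sum(),'x',lx[m].min().round(1) if m.any() else '', 'y',np.percentile(ly[m],[1,50,99]).round(1) if m.any() else '')
save(s,'s3.png',(215,60,380,220),3.6)
```

```text
t 7.8 in frame mm -1.5 73.6 167.6 yaw 0.2392 F [-0.5  0.2  0. ] gap 0.0597 grip 0.0 j7 -1.32
t 7.8 eef [ 0.501  -0.128   0.1676] yaw 0.2392 F [-0.5  0.2  0. ] gap 0.0597 tgt [ 0.5035 -0.126   0.025 ]
 shift in present axes [  2.8  -1.4 142.6] in final axes [  2.5  -1.9 142.6] spin 0.1922
76 n 31 x -46.6 y [82.7 93.5 97.4]
0 n 0 x  y
```

View pics/s3.png

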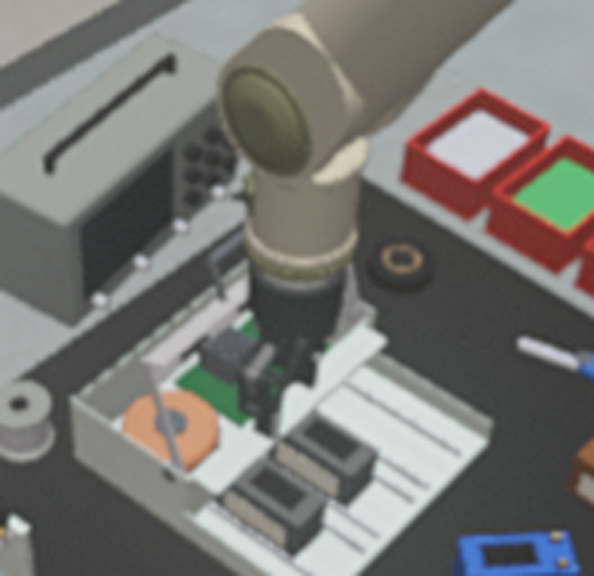

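The bar rests at its back stop and both batteries are home. I go down on the left one, grip it and slide it forward.

>>> servo_tool([
  {"spin": 0.1, "slide": [0, 0, 0], "fingers": 72},
  {"spin": 0.09, "slide": [0, 0, 0], "fingers": 72},
  {"spin": 0, "slide": [0.0025, -0.002, 0.03], "fingers": 72},
  {"spin": 0, "slide": [0, 0, 0.03], "fingers": 72},
  {"spin": 0, "slide": [0, 0, 0.03], "fingers": 72},
])

```text
time_s: 8.32
eef_pos: [0.5055, -0.1257, 0.0797]
orientation: [3.141, -0.005, 0.061]
ft_force: [0.6, 0.9, -1.0]
finger_gap: 0.0615
grip_force: 0.0
```

>>> servo_tool([
  {"spin": 0, "slide": [0, 0, 0.025], "fingers": 72},
  {"spin": 0, "slide": [0, 0, 0.018], "fingers": 72},
  {"spin": 0, "slide": [0, 0, 0.01], "fingers": 72},
  {"spin": 0, "slide": [0, 0, 0], "fingers": 72},
  {"spin": 0, "slide": [0, 0, 0], "fingers": 72},
])

```text
time_s: 8.73
eef_pos: [0.5044, -0.1257, 0.0261]
orientation: [-3.142, -0.001, 0.058]
ft_force: [-0.6, 0.0, 0.5]
finger_gap: 0.0612
grip_force: 0.0
```

Run:
```python
from h import *
where(CH)
```

```text
t 8.73 in frame mm 2.0 75.8 26.1 yaw 0.0578 F [-0.6  0.   0.5] gap 0.0612 grip 0.0 j7 -1.5
```

>>> servo_tool([
  {"spin": 0.008, "slide": [0, 0, 0], "fingers": 55},
  {"spin": 0, "slide": [0, 0, 0], "fingers": 45},
  {"spin": 0, "slide": [0, 0, 0], "fingers": 40},
  {"spin": 0, "slide": [0, 0, 0], "fingers": 30},
  {"spin": 0, "slide": [0, 0, 0], "fingers": 30},
])

```text
time_s: 9.15
eef_pos: [0.5047, -0.1256, 0.0268]
orientation: [3.141, -0.002, 0.048]
ft_force: [-0.7, -0.1, 6.7]
finger_gap: 0.0429
grip_force: 61.0
```

Run:
```python
from h import *
where(CH)
```

```text
t 9.15 in frame mm 2.3 75.9 26.8 yaw 0.0484 F [-0.7 -0.1  6.7] gap 0.0429 grip 61.0 j7 -1.51
```

>>> servo_tool([
  {"spin": 0, "slide": [0, 0, -0.001], "fingers": 30},
  {"spin": 0, "slide": [-0.012, 0, 0], "fingers": 30},
  {"spin": 0, "slide": [-0.013, 0, 0], "fingers": 30},
  {"spin": 0, "slide": [-0.013, 0, 0], "fingers": 30},
  {"spin": 0, "slide": [0, 0, 0], "fingers": 30},
])

```text
time_s: 9.57
eef_pos: [0.4632, -0.1275, 0.0269]
orientation: [3.142, 0.003, 0.048]
ft_force: [-6.9, 0.1, 8.0]
finger_gap: 0.0424
grip_force: 62.7
```

Run:
```python
from h import *
where(CH)
t=snap('top'); s=snap('side'); a=s['image'][120:220,240:340,::-1]; b=t['image'][170:240,255:325,::-1]
cv2.imwrite('pics/s4.png',np.hstack([cv2.resize(a,(400,400),interpolation=2),cv2.resize(b,(400,400),interpolation=2)]))
```

```text
t 9.57 in frame mm -39.3 75.9 26.9 yaw 0.0478 F [-6.9  0.1  8. ] gap 0.0424 grip 62.7 j7 -1.5
```

View pics/s4.png

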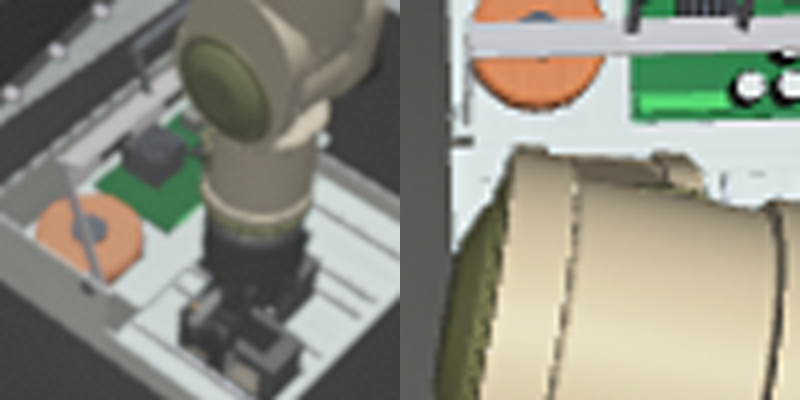

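>>> servo_tool([
  {"spin": 0, "slide": [0, 0, -0.01], "fingers": 30},
  {"spin": 0, "slide": [0, 0, -0.02], "fingers": 30},
  {"spin": 0, "slide": [0, 0, -0.03], "fingers": 30},
  {"spin": 0, "slide": [0, 0, -0.025], "fingers": 30},
  {"spin": -0.066, "slide": [0, 0, 0], "fingers": 30},
])

```text
time_s: 10.08
eef_pos: [0.4684, -0.1277, 0.1158]
orientation: [3.139, -0.006, 0.113]
ft_force: [0.9, 0.1, -5.2]
finger_gap: 0.0422
grip_force: 62.4
```

>>> servo_tool([
  {"spin": 0, "slide": [0.005, -0.02, 0], "fingers": 30},
  {"spin": 0, "slide": [0.007, -0.033, 0], "fingers": 30},
  {"spin": 0, "slide": [0.007, -0.035, 0], "fingers": 30},
  {"spin": 0, "slide": [0.007, -0.035, 0], "fingers": 30},
  {"spin": 0, "slide": [0.007, -0.035, 0], "fingers": 30},
])

```text
time_s: 10.5
eef_pos: [0.4814, 0.0352, 0.1121]
orientation: [-3.141, -0.001, 0.114]
ft_force: [0.5, -0.1, -4.9]
finger_gap: 0.0425
grip_force: 62.4
```

>>> servo_tool([
  {"spin": 0, "slide": [0.007, -0.035, 0], "fingers": 30},
  {"spin": 0, "slide": [0.007, -0.035, 0], "fingers": 30},
  {"spin": 0, "slide": [0.007, -0.035, 0], "fingers": 30},
  {"spin": 0, "slide": [0.007, -0.035, 0], "fingers": 30},
  {"spin": 0, "slide": [0.007, -0.035, 0], "fingers": 30},
])

```text
time_s: 10.92
eef_pos: [0.4958, 0.2137, 0.1121]
orientation: [-3.141, -0.001, 0.115]
ft_force: [1.1, 0.4, -4.9]
finger_gap: 0.0425
grip_force: 62.4
```

>>> servo_tool([
  {"spin": 0, "slide": [0.006, -0.032, 0], "fingers": 30},
  {"spin": 0, "slide": [0.006, -0.025, 0], "fingers": 30},
  {"spin": 0, "slide": [0.0, -0.006, 0], "fingers": 30},
  {"spin": 0, "slide": [0, 0, 0], "fingers": 30},
  {"spin": 0, "slide": [0, 0, 0], "fingers": 30},
])

```text
time_s: 11.33
eef_pos: [0.5, 0.275, 0.1115]
orientation: [3.141, 0.0, 0.115]
ft_force: [0.3, 0.0, -5.2]
finger_gap: 0.0423
grip_force: 62.5
```

Run:
```python
from h import *
where(TE); go(TE,-21.7,76,111,TE[2])
t=snap('top'); s=snap('side'); a=s['image'][200:320,140:280,::-1]; b=t['image'][150:240,140:245,::-1]
cv2.imwrite('pics/s5.png',np.hstack([cv2.resize(a,(400,343),interpolation=2),cv2.resize(b,(400,343),interpolation=2)]))
```

```text
t 11.33 in frame mm -19.9 74.2 111.5 yaw 0.115 F [ 0.3  0.  -5.2] gap 0.0423 grip 62.5 j7 -2.06
t 11.33 eef [0.5    0.275  0.1115] yaw 0.115 F [ 0.3  0.  -5.2] gap 0.0423 tgt [0.4981 0.2765 0.111 ]
 shift in present axes [-1.8 -1.8  0.5] in final axes [-1.8 -1.8  0.5] spin 0.001
```

View pics/s5.png

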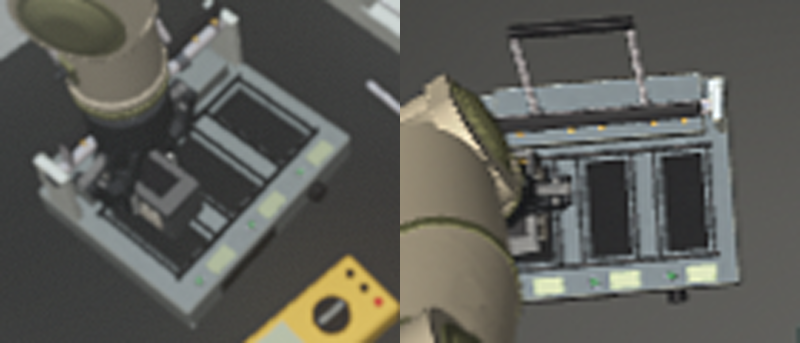

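Run:
```python
from fit import *
T=dict(np.load('top.npz'));S=dict(np.load('side.npz'))
q=r.state(); e=q['eef_pos']; zt=148.6; zb=96.6
p0=[e[0]+.0012,e[1],q['orientation'][2]]
print('battery predicted',np.round(p0,4))
fit([S],[(0,(-48.5,-20,zt),(-48.5,20,zt)),(0,(-48.5,-20,zb),(-48.5,20,zb)),(0,(-48.5,21.5,zb+2),(-48.5,21.5,zt-2)),(0,(-48.5,-21.5,zb+2),(-48.5,-21.5,zt-2))],p0,rad=4)
print('tester side');fit([S],[(0,(-105,-120,40),(-105,120,40)),(0,(-60,-125,40),(60,-125,40)),(0,(-100,125,40),(-20,125,40))],TE,rad=4)
print('tester top');fit([T],[(0,(-105,-110,40),(-105,60,40)),(0,(-100,-125,40),(60,-125,40))],TE,rad=4)
```

```text
battery predicted [0.5015 0.2735 0.1126]
0 (0, (-48.5, -20, 148.6), (-48.5, 20, 148.6)) 25 0.25
1 (0, (-48.5, -20, 96.6), (-48.5, 20, 96.6)) 6 -0.89
2 (0, (-48.5, 21.5, 98.6), (-48.5, 21.5, 146.6)) 11 0.82
3 (0, (-48.5, -21.5, 98.6), (-48.5, -21.5, 146.6)) 20 -0.89
pose [ 0.501   0.2772 -0.0433]
tester side
0 (0, (-105, -120, 40), (-105, 120, 40)) 25 -0.0
1 (0, (-60, -125, 40), (60, -125, 40)) 25 -0.0
2 (0, (-100, 125, 40), (-20, 125, 40)) 25 0.0
pose [0.5272 0.2051 0.1164]
tester top
0 (0, (-105, -110, 40), (-105, 60, 40)) 25 -0.0
1 (0, (-100, -125, 40), (60, -125, 40)) 25 0.0
pose [0.5283 0.204  0.1192]
```

>>> servo_tool([
  {"spin": 0, "slide": [-0.0015, -0.001, 0.01], "fingers": 30},
  {"spin": 0, "slide": [0, 0, 0.018], "fingers": 30},
  {"spin": 0, "slide": [0, 0, 0.012], "fingers": 30},
  {"spin": 0, "slide": [0, 0, 0.004], "fingers": 30},
  {"spin": 0, "slide": [0, 0, 0.003], "fingers": 30},
])

```text
time_s: 11.85
eef_pos: [0.4983, 0.2749, 0.063]
orientation: [3.141, 0.002, 0.113]
ft_force: [-0.2, 0.1, -4.4]
finger_gap: 0.0423
grip_force: 62.5
```

>>> servo_tool([
  {"spin": 0, "slide": [0, 0, 0.002], "fingers": 30},
  {"spin": 0, "slide": [0, 0, 0.002], "fingers": 30},
  {"spin": 0, "slide": [0, 0, 0], "fingers": 30},
  {"spin": 0, "slide": [0, 0, 0], "fingers": 30},
  {"spin": 0, "slide": [0, 0, 0], "fingers": 30},
])

```text
time_s: 12.27
eef_pos: [0.4989, 0.2762, 0.0605]
orientation: [-3.141, -0.001, 0.114]
ft_force: [0.3, 0.8, -4.5]
finger_gap: 0.0425
grip_force: 62.5
```

Run:
```python
from h import *
where(TE)
```

```text
t 12.27 in frame mm -21.0 75.6 60.5 yaw 0.1143 F [ 0.3  0.8 -4.5] gap 0.0425 grip 62.5 j7 -2.07
```

>>> servo_tool([
  {"spin": 0, "slide": [0, 0, 0.002], "fingers": 30},
  {"spin": 0, "slide": [0, 0, 0.002], "fingers": 30},
  {"spin": 0, "slide": [0, 0, 0.001], "fingers": 30},
  {"spin": 0, "slide": [0, 0, 0], "fingers": 30},
  {"spin": 0, "slide": [0, 0, 0], "fingers": 30},
])

```text
time_s: 12.68
eef_pos: [0.4986, 0.2761, 0.055]
orientation: [3.142, 0.0, 0.114]
ft_force: [0.3, 0.5, -3.8]
finger_gap: 0.0424
grip_force: 62.8
```

Run:
```python
from h import *
where(TE)
```

```text
t 12.68 in frame mm -21.2 75.5 55.0 yaw 0.1143 F [ 0.3  0.5 -3.8] gap 0.0424 grip 62.8 j7 -2.07
```

>>> servo_tool([
  {"spin": 0, "slide": [0, 0, 0.001], "fingers": 30},
  {"spin": 0, "slide": [0, 0, 0], "fingers": 72},
  {"spin": 0, "slide": [0, 0, 0], "fingers": 72},
  {"spin": 0, "slide": [0, 0, -0.03], "fingers": 72},
  {"spin": 0, "slide": [0, 0, -0.04], "fingers": 72},
])

```text
time_s: 13.1
eef_pos: [0.4972, 0.2753, 0.1222]
orientation: [3.139, 0.005, 0.115]
ft_force: [-0.3, 0.9, 1.0]
finger_gap: 0.0615
grip_force: 0.0
```

>>> servo_tool([
  {"spin": 0, "slide": [-0.003, 0.025, -0.02], "fingers": 72},
  {"spin": 0, "slide": [-0.003, 0.037, 0], "fingers": 72},
  {"spin": 0, "slide": [-0.003, 0.037, 0], "fingers": 72},
  {"spin": 0, "slide": [-0.003, 0.037, 0], "fingers": 72},
  {"spin": 0, "slide": [-0.003, 0.037, 0], "fingers": 72},
])

```text
time_s: 13.52
eef_pos: [0.5036, 0.1011, 0.1446]
orientation: [-3.141, -0.001, 0.115]
ft_force: [-0.0, 0.7, 0.5]
finger_gap: 0.0614
grip_force: 0.0
```

>>> servo_tool([
  {"spin": 0, "slide": [-0.003, 0.037, 0], "fingers": 72},
  {"spin": 0, "slide": [-0.003, 0.037, 0], "fingers": 72},
  {"spin": 0, "slide": [-0.003, 0.037, 0], "fingers": 72},
  {"spin": 0, "slide": [-0.003, 0.037, 0], "fingers": 72},
  {"spin": 0, "slide": [-0.003, 0.037, 0], "fingers": 72},
])

```text
time_s: 13.93
eef_pos: [0.5098, -0.0849, 0.1444]
orientation: [3.141, -0.001, 0.114]
ft_force: [1.1, 0.3, -0.5]
finger_gap: 0.0616
grip_force: 0.0
```

>>> servo_tool([
  {"spin": 0, "slide": [-0.003, 0.037, 0], "fingers": 72},
  {"spin": 0, "slide": [-0.003, 0.037, 0], "fingers": 72},
  {"spin": 0, "slide": [-0.003, 0.01, 0], "fingers": 72},
  {"spin": 0.067, "slide": [0, 0, 0], "fingers": 72},
  {"spin": 0, "slide": [0, 0, 0], "fingers": 72},
])

```text
time_s: 14.35
eef_pos: [0.5102, -0.1687, 0.1441]
orientation: [3.141, -0.0, 0.042]
ft_force: [-0.2, -0.2, -0.1]
finger_gap: 0.0614
grip_force: 0.0
```

Run:
```python
from fit import *
where(CH); go(CH,2,-1,27,CH[2])
S=snap('side'); T=snap('top')
def depthbox(s,p,x,y,z0,zr):
    X=cloud(s); d=X-[p[0],p[1],0]; c,sn=np.cos(p[2]),np.sin(p[2]); lx=(c*d[...,0]+sn*d[...,1])*1000; ly=(-sn*d[...,0]+c*d[...,1])*1000; z=X[...,2]*1000
    m=(abs(z-z0)<zr)&(abs(lx-x)<75)&(abs(ly-y)<36); print('box n',m.sum(),'x',np.percentile(lx[m],[1,99]).round(1),'y',np.percentile(ly[m],[1,99]).round(1)) if m.any() else print('none')
for s in (S,T):
    depthbox(s,TE,-20.5,76,92,8); depthbox(s,CH,-10,0,64,7)
cv2.imwrite('pics/s6.png',np.hstack([cv2.resize(S['image'][100:220,215:355,::-1],(400,343),interpolation=2),cv2.resize(T['image'][150:240,140:245,::-1],(400,343),interpolation=2)]))
```

```text
t 14.35 in frame mm 5.7 32.5 144.1 yaw 0.0418 F [-0.2 -0.2 -0.1] gap 0.0614 grip 0.0 j7 -1.37
t 14.35 eef [ 0.5102 -0.1687  0.1441] yaw 0.0418 F [-0.2 -0.2 -0.1] gap 0.0614 tgt [ 0.508  -0.2024  0.027 ]
 shift in present axes [ -3.6  33.6 117.1] in final axes [ -3.7  33.5 117.1] spin -0.0052
box n 531 x [-69.3  26.3] y [55.2 98.3]
box n 266 x [-44.8  31.3] y [-21.5  24.3]
box n 290 x [-69.4  25.9] y [53.7 93.4]
none
```

View pics/s6.png

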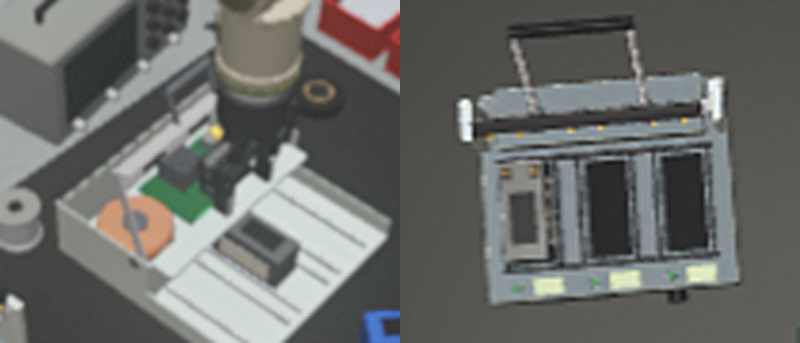

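Battery 1 stands in the left nest with its brass terminals at the rear. The middle battery is still home in its lane, so I fetch it next.

>>> servo_tool([
  {"spin": -0.005, "slide": [-0.004, 0.0325, 0], "fingers": 72},
  {"spin": 0, "slide": [0, 0, 0.03], "fingers": 72},
  {"spin": 0, "slide": [0, 0, 0.035], "fingers": 72},
  {"spin": 0, "slide": [0, 0, 0.03], "fingers": 72},
  {"spin": 0, "slide": [0, 0, 0.015], "fingers": 72},
])

```text
time_s: 14.87
eef_pos: [0.5072, -0.1985, 0.0313]
orientation: [-3.14, 0.002, 0.056]
ft_force: [0.3, -0.2, 0.6]
finger_gap: 0.0616
grip_force: 0.0
```

>>> servo_tool([
  {"spin": 0, "slide": [0, 0, 0.006], "fingers": 72},
  {"spin": 0, "slide": [0, 0, 0], "fingers": 72},
  {"spin": 0, "slide": [0, 0, 0], "fingers": 55},
  {"spin": 0, "slide": [0, 0, 0], "fingers": 45},
  {"spin": 0, "slide": [0, 0, 0], "fingers": 40},
])

```text
time_s: 15.28
eef_pos: [0.5085, -0.2001, 0.0293]
orientation: [3.141, -0.002, 0.053]
ft_force: [-0.6, 1.1, 1.4]
finger_gap: 0.0422
grip_force: 62.4
```

>>> servo_tool([
  {"spin": 0, "slide": [0, 0, 0], "fingers": 30},
  {"spin": 0, "slide": [0, 0, 0], "fingers": 30},
  {"spin": 0, "slide": [0, 0, 0], "fingers": 30},
  {"spin": 0, "slide": [0, 0, 0], "fingers": 30},
  {"spin": 0, "slide": [0, 0, -0.0005], "fingers": 30},
])

```text
time_s: 15.7
eef_pos: [0.5084, -0.2001, 0.0293]
orientation: [3.141, -0.001, 0.053]
ft_force: [1.4, 0.4, -5.2]
finger_gap: 0.042
grip_force: 62.0
```

Run:
```python
from h import *
where(CH)
```

```text
t 15.7 in frame mm 2.4 1.3 29.3 yaw 0.0526 F [ 1.4  0.4 -5.2] gap 0.042 grip 62.0 j7 -1.32
```

>>> servo_tool([
  {"spin": 0, "slide": [-0.01, 0, 0], "fingers": 30},
  {"spin": 0, "slide": [-0.013, 0, 0], "fingers": 30},
  {"spin": 0, "slide": [-0.015, 0, 0], "fingers": 30},
  {"spin": 0, "slide": [0, 0, 0], "fingers": 30},
  {"spin": 0, "slide": [0, 0, -0.005], "fingers": 30},
])

```text
time_s: 16.12
eef_pos: [0.4686, -0.2022, 0.0334]
orientation: [-3.141, 0.002, 0.052]
ft_force: [1.1, 0.1, -5.7]
finger_gap: 0.0421
grip_force: 61.7
```

>>> servo_tool([
  {"spin": 0, "slide": [0, 0, -0.015], "fingers": 30},
  {"spin": 0, "slide": [0, 0, -0.03], "fingers": 30},
  {"spin": 0, "slide": [0, 0, -0.03], "fingers": 30},
  {"spin": -0.061, "slide": [0, 0, -0.002], "fingers": 30},
  {"spin": 0, "slide": [0.006, -0.015, 0], "fingers": 30},
])

```text
time_s: 16.53
eef_pos: [0.4743, -0.1897, 0.1127]
orientation: [3.139, -0.002, 0.112]
ft_force: [0.9, -0.5, -6.4]
finger_gap: 0.0418
grip_force: 63.1
```

>>> servo_tool([
  {"spin": 0, "slide": [0.008, -0.03, 0], "fingers": 30},
  {"spin": 0, "slide": [0.008, -0.035, 0], "fingers": 30},
  {"spin": 0, "slide": [0.008, -0.035, 0], "fingers": 30},
  {"spin": 0, "slide": [0.008, -0.035, 0], "fingers": 30},
  {"spin": 0, "slide": [0.008, -0.035, 0], "fingers": 30},
])

```text
time_s: 16.95
eef_pos: [0.4945, -0.0114, 0.1106]
orientation: [-3.141, 0.001, 0.113]
ft_force: [0.1, 1.2, -6.4]
finger_gap: 0.0421
grip_force: 63.1
```

>>> servo_tool([
  {"spin": 0, "slide": [0.008, -0.035, 0], "fingers": 30},
  {"spin": 0, "slide": [0.008, -0.035, 0], "fingers": 30},
  {"spin": 0, "slide": [0.008, -0.035, 0], "fingers": 30},
  {"spin": 0, "slide": [0.007, -0.02, 0], "fingers": 30},
  {"spin": 0, "slide": [0.005, -0.01, 0], "fingers": 30},
])

```text
time_s: 17.37
eef_pos: [0.5152, 0.1296, 0.1105]
orientation: [-3.14, 0.0, 0.118]
ft_force: [-0.1, 0.8, -5.9]
finger_gap: 0.0421
grip_force: 63.1
```

>>> servo_tool([
  {"spin": 0, "slide": [0, 0, 0], "fingers": 30},
  {"spin": 0, "slide": [0, 0, 0], "fingers": 30},
  {"spin": 0, "slide": [0, 0, 0], "fingers": 30},
  {"spin": 0, "slide": [0, 0, 0], "fingers": 30},
  {"spin": 0, "slide": [0, 0, 0], "fingers": 30},
])

```text
time_s: 17.78
eef_pos: [0.515, 0.1235, 0.1106]
orientation: [3.141, 0.001, 0.111]
ft_force: [0.3, 0.9, -5.5]
finger_gap: 0.0422
grip_force: 63.1
```

Run:
```python
from h import *
where(TE); go(TE,-21.2,-76.3,57.5,TE[2])
```

```text
t 17.78 in frame mm -22.3 -78.0 110.6 yaw 0.1111 F [ 0.3  0.9 -5.5] gap 0.0422 grip 63.1 j7 -1.8
t 17.78 eef [0.515  0.1235 0.1106] yaw 0.1111 F [ 0.3  0.9 -5.5] gap 0.0422 tgt [0.5159 0.1253 0.0575]
 shift in present axes [ 1.1 -1.7 53.1] in final axes [ 1.1 -1.7 53.1] spin -0.0029
```

>>> servo_tool([
  {"spin": -0.003, "slide": [0.001, -0.0015, 0.01], "fingers": 30},
  {"spin": 0, "slide": [0, 0, 0.016], "fingers": 30},
  {"spin": 0, "slide": [0, 0, 0.01], "fingers": 30},
  {"spin": 0, "slide": [0, 0, 0.004], "fingers": 30},
  {"spin": 0, "slide": [0, 0, 0.003], "fingers": 30},
])

```text
time_s: 18.2
eef_pos: [0.5156, 0.1263, 0.0665]
orientation: [3.141, 0.002, 0.116]
ft_force: [0.6, 0.1, -5.9]
finger_gap: 0.0422
grip_force: 63.0
```

>>> servo_tool([
  {"spin": 0, "slide": [0, 0, 0.002], "fingers": 30},
  {"spin": 0, "slide": [0, 0, 0.002], "fingers": 30},
  {"spin": 0, "slide": [0, 0, 0.001], "fingers": 30},
  {"spin": 0, "slide": [0, 0, 0], "fingers": 30},
  {"spin": 0, "slide": [0, 0, 0], "fingers": 30},
])

```text
time_s: 18.62
eef_pos: [0.5162, 0.1268, 0.0628]
orientation: [-3.142, -0.0, 0.116]
ft_force: [-0.0, 0.2, -5.7]
finger_gap: 0.0426
grip_force: 63.0
```

Run:
```python
from h import *
where(TE)
```

```text
t 18.62 in frame mm -20.8 -74.8 62.8 yaw 0.1164 F [-0.   0.2 -5.7] gap 0.0426 grip 63.0 j7 -1.8
```

>>> servo_tool([
  {"spin": 0, "slide": [0, 0.001, 0.002], "fingers": 30},
  {"spin": 0, "slide": [0, 0, 0.002], "fingers": 30},
  {"spin": 0, "slide": [0, 0, 0.0015], "fingers": 30},
  {"spin": 0, "slide": [0, 0, 0], "fingers": 30},
  {"spin": 0, "slide": [0, 0, 0], "fingers": 30},
])

```text
time_s: 19.03
eef_pos: [0.5162, 0.1256, 0.0573]
orientation: [3.142, -0.0, 0.116]
ft_force: [-2.1, -1.2, 2.1]
finger_gap: 0.0419
grip_force: 63.7
```

>>> servo_tool([
  {"spin": 0, "slide": [0, 0, 0.0005], "fingers": 30},
  {"spin": 0, "slide": [0, 0, 0], "fingers": 72},
  {"spin": 0, "slide": [0, 0, 0], "fingers": 72},
  {"spin": 0, "slide": [0, 0, -0.025], "fingers": 72},
  {"spin": 0, "slide": [0, 0, -0.04], "fingers": 72},
])

```text
time_s: 19.45
eef_pos: [0.5146, 0.1254, 0.1194]
orientation: [3.14, 0.006, 0.117]
ft_force: [0.3, 0.5, 0.9]
finger_gap: 0.0617
grip_force: 0.0
```

>>> servo_tool([
  {"spin": 0, "slide": [-0.01, 0, -0.04], "fingers": 72},
  {"spin": 0, "slide": [-0.02, 0, -0.04], "fingers": 72},
  {"spin": 0, "slide": [-0.02, 0, -0.04], "fingers": 72},
  {"spin": -0.125, "slide": [0, 0, -0.01], "fingers": 72},
  {"spin": -0.125, "slide": [0, 0, 0], "fingers": 72},
])

```text
time_s: 19.87
eef_pos: [0.47, 0.1208, 0.2499]
orientation: [3.141, -0.007, 0.372]
ft_force: [1.1, 0.6, -0.2]
finger_gap: 0.0616
grip_force: 0.0
```

>>> servo_tool([
  {"spin": -0.125, "slide": [0, 0, 0], "fingers": 38},
  {"spin": -0.125, "slide": [0, 0, 0], "fingers": 38},
  {"spin": -0.125, "slide": [0, 0, 0], "fingers": 38},
  {"spin": -0.125, "slide": [0, 0, 0], "fingers": 38},
  {"spin": -0.125, "slide": [0, 0, 0], "fingers": 38},
])

```text
time_s: 20.28
eef_pos: [0.4694, 0.1203, 0.2463]
orientation: [3.141, -0.001, 0.998]
ft_force: [-0.6, 0.2, -0.2]
finger_gap: 0.0328
grip_force: 0.0
```

>>> servo_tool([
  {"spin": -0.125, "slide": [0, 0, 0], "fingers": 38},
  {"spin": -0.125, "slide": [0, 0, 0], "fingers": 38},
  {"spin": -0.125, "slide": [0, 0, 0], "fingers": 38},
  {"spin": -0.125, "slide": [0, 0, 0], "fingers": 38},
  {"spin": -0.125, "slide": [0, 0, 0], "fingers": 38},
])

```text
time_s: 20.7
eef_pos: [0.4693, 0.1203, 0.2462]
orientation: [3.141, -0.0, 1.622]
ft_force: [-0.3, 0.3, -1.3]
finger_gap: 0.0323
grip_force: 0.0
```

Run:
```python
from h import *
where(TE)
S=snap('side'); T=snap('top')
for n,s in(('side',S),('top',T)):
    X=cloud(s); p=TE; d=X-[p[0],p[1],0]; c,sn=np.cos(p[2]),np.sin(p[2]); lx=(c*d[...,0]+sn*d[...,1])*1000; ly=(-sn*d[...,0]+c*d[...,1])*1000; z=X[...,2]*1000
    for y in(76,-76):
        m=(abs(z-92)<8)&(abs(lx+20)<75)&(abs(ly-y)<36)
        if m.any(): print(n,y,m.sum(),'x',np.percentile(lx[m],[1,99]).round(1),'y',np.percentile(ly[m],[1,99]).round(1))
    m=(z>190)&(z<228)&(lx>60)&(lx<200)&(abs(ly)<45)
    if m.any(): print('grip',m.sum(),np.median(lx[m]).round(1),np.median(z[m]).round(1), 'y',np.percentile(ly[m],[1,99]).round(1))
cv2.imwrite('pics/s7.png',np.hstack([cv2.resize(S['image'][170:310,130:290,::-1],(400,350),interpolation=2),cv2.resize(T['image'][145:240,140:248,::-1],(398,350),interpolation=2)]))
```

```text
t 20.7 in frame mm -68.0 -76.0 246.2 yaw 1.6225 F [-0.3  0.3 -1.3] gap 0.0323 grip 0.0 j7 -0.49
side 76 531 x [-69.   26.5] y [55.2 98.4]
side -76 445 x [-68.8  26.7] y [-96.4 -53.5]
grip 142 122.6 216.2 y [-44.7  44.4]
top 76 153 x [-69.8  46.8] y [ 56.9 110.1]
top -76 7 x [11.5 27. ] y [-98.5 -91.7]
grip 92 122.8 217.1 y [-42.4  43.4]
```

View pics/s7.png

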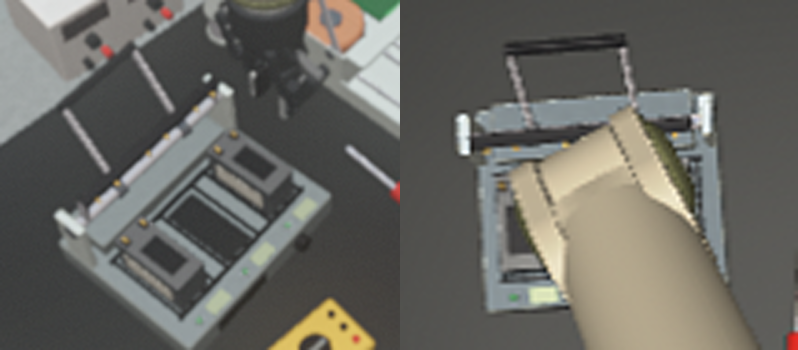

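Both batteries stand in the left and right nests with their terminals to the rear. The lever grip rod is at tester x ≈ 123 mm, z ≈ 212 mm, as the geometry predicts, so I move over it.

>>> servo_tool([
  {"spin": -0.0625, "slide": [0, 0, -0.02], "fingers": 42},
  {"spin": 0, "slide": [0.015, 0.03, 0], "fingers": 42},
  {"spin": 0, "slide": [0.015, 0.035, 0], "fingers": 42},
  {"spin": 0, "slide": [0.015, 0.035, 0], "fingers": 42},
  {"spin": 0, "slide": [0.015, 0.035, 0], "fingers": 42},
])

```text
time_s: 21.22
eef_pos: [0.5985, 0.1951, 0.2665]
orientation: [3.141, 0.0, 1.673]
ft_force: [-0.0, -0.5, 0.2]
finger_gap: 0.0357
grip_force: 0.0
```

>>> servo_tool([
  {"spin": 0, "slide": [0.012, 0.03, 0], "fingers": 42},
  {"spin": 0, "slide": [0.004, 0.02, 0], "fingers": 42},
  {"spin": 0, "slide": [0, 0.006, 0], "fingers": 42},
  {"spin": 0, "slide": [0, 0, 0], "fingers": 42},
  {"spin": 0, "slide": [0, 0, 0], "fingers": 42},
])

```text
time_s: 21.63
eef_pos: [0.65, 0.2158, 0.2656]
orientation: [-3.14, 0.001, 1.677]
ft_force: [0.4, -0.5, -0.1]
finger_gap: 0.0359
grip_force: 0.0
```

Run:
```python
from h import *
where(TE); go(TE,123.5,0,192,TE[2]+np.pi/2)
```

```text
t 21.63 in frame mm 122.3 -1.6 265.6 yaw 1.6766 F [ 0.4 -0.5 -0.1] gap 0.0359 grip 0.0 j7 -0.49
t 21.63 eef [0.65   0.2158 0.2656] yaw 1.6766 F [ 0.4 -0.5 -0.1] gap 0.0359 tgt [0.651  0.2175 0.192 ]
 shift in present axes [ 1.6  1.1 73.6] in final axes [ 1.6  1.2 73.6] spin -0.0082
```

>>> servo_tool([
  {"spin": -0.008, "slide": [0.0015, 0.001, 0.02], "fingers": 42},
  {"spin": 0, "slide": [0, 0, 0.022], "fingers": 42},
  {"spin": 0, "slide": [0, 0, 0.02], "fingers": 42},
  {"spin": 0, "slide": [0, 0, 0.01], "fingers": 42},
  {"spin": 0, "slide": [0, 0, 0.0], "fingers": 42},
])

```text
time_s: 22.05
eef_pos: [0.6497, 0.2168, 0.1922]
orientation: [-3.138, 0.001, 1.686]
ft_force: [-0.6, -0.1, 0.3]
finger_gap: 0.0356
grip_force: 0.0
```

>>> servo_tool([
  {"spin": 0, "slide": [0, 0, 0], "fingers": 30},
  {"spin": 0, "slide": [0, 0, 0], "fingers": 20},
  {"spin": 0, "slide": [0, 0, 0], "fingers": 12},
  {"spin": 0, "slide": [0, 0, 0], "fingers": 0},
  {"spin": 0, "slide": [0, 0, 0], "fingers": 0},
])

```text
time_s: 22.47
eef_pos: [0.652, 0.2181, 0.1957]
orientation: [3.14, -0.0, 1.687]
ft_force: [-3.2, -1.0, 7.2]
finger_gap: 0.01
grip_force: 58.8
```

Run:
```python
from h import *
where(TE)
P=lambda q:np.array([120*np.sin(.55-q),120*np.cos(.55-q)])
prev=P(0);n=15
for k in range(1,n+1):
    c=P(1.35*k/n); print(k,'dx,dz',(c-prev).round(1),'cum',(c-P(0)).round(1)); prev=c
```

```text
t 22.47 in frame mm 124.6 0.5 195.7 yaw 1.6866 F [-3.2 -1.   7.2] gap 0.01 grip 58.8 j7 -0.51
1 dx,dz [-9.4  5.2] cum [-9.4  5.2]
2 dx,dz [-9.9  4.4] cum [-19.3   9.6]
3 dx,dz [-10.2   3.4] cum [-29.6  13. ]
4 dx,dz [-10.5   2.5] cum [-40.1  15.5]
5 dx,dz [-10.7   1.6] cum [-50.7  17.1]
6 dx,dz [-10.8   0.6] cum [-61.5  17.7]
7 dx,dz [-10.8  -0.4] cum [-72.3  17.3]
8 dx,dz [-10.7  -1.3] cum [-83.  16.]
9 dx,dz [-10.5  -2.3] cum [-93.6  13.7]
10 dx,dz [-10.3  -3.2] cum [-103.9   10.4]
11 dx,dz [-10.   -4.2] cum [-113.8    6.3]
12 dx,dz [-9.6 -5. ] cum [-123.4    1.2]
13 dx,dz [-9.1 -5.9] cum [-132.4   -4.6]
14 dx,dz [-8.5 -6.7] cum [-140.9  -11.3]
15 dx,dz [-7.9 -7.4] cum [-148.8  -18.7]
```

>>> servo_tool([
  {"spin": 0, "slide": [0, -0.0094, -0.0052], "fingers": 0},
  {"spin": 0, "slide": [0, -0.0099, -0.0044], "fingers": 0},
  {"spin": 0, "slide": [0, -0.0102, -0.0034], "fingers": 0},
  {"spin": 0, "slide": [0, -0.0105, -0.0025], "fingers": 0},
  {"spin": 0, "slide": [0, -0.0107, -0.0016], "fingers": 0},
])

```text
time_s: 22.88
eef_pos: [0.6054, 0.2129, 0.2145]
orientation: [3.131, -0.002, 1.686]
ft_force: [8.5, 0.3, 6.4]
finger_gap: 0.0099
grip_force: 58.4
```

Run:
```python
from h import *
where(TE)
```

```text
t 22.88 in frame mm 77.7 0.6 214.5 yaw 1.6859 F [8.5 0.3 6.4] gap 0.0099 grip 58.4 j7 -0.53
```

>>> servo_tool([
  {"spin": 0, "slide": [0, -0.0108, -0.0006], "fingers": 0},
  {"spin": 0, "slide": [0, -0.0108, 0.0004], "fingers": 0},
  {"spin": 0, "slide": [0, -0.0107, 0.0013], "fingers": 0},
  {"spin": 0, "slide": [0, -0.0105, 0.0023], "fingers": 0},
  {"spin": 0, "slide": [0, -0.0103, 0.0032], "fingers": 0},
])

```text
time_s: 23.3
eef_pos: [0.5521, 0.207, 0.2078]
orientation: [3.132, -0.002, 1.686]
ft_force: [4.8, 1.0, 6.7]
finger_gap: 0.0097
grip_force: 64.2
```

>>> servo_tool([
  {"spin": 0, "slide": [0, -0.01, 0.0042], "fingers": 0},
  {"spin": 0, "slide": [0, -0.0096, 0.005], "fingers": 0},
  {"spin": 0, "slide": [0, -0.0091, 0.0059], "fingers": 0},
  {"spin": 0, "slide": [0, -0.0085, 0.0067], "fingers": 0},
  {"spin": 0, "slide": [0, -0.0079, 0.0074], "fingers": 0},
])

```text
time_s: 23.72
eef_pos: [0.5065, 0.2019, 0.1776]
orientation: [3.134, -0.002, 1.686]
ft_force: [5.5, 0.1, 8.2]
finger_gap: 0.0097
grip_force: 68.0
```

Run:
```python
from h import *
where(TE)
```

```text
t 23.72 in frame mm -21.8 0.9 177.6 yaw 1.6863 F [5.5 0.1 8.2] gap 0.0097 grip 68.0 j7 -0.63
```

>>> servo_tool([
  {"spin": 0, "slide": [0, -0.003, 0.003], "fingers": 0},
  {"spin": 0, "slide": [0, -0.002, 0.002], "fingers": 0},
  {"spin": 0, "slide": [0, -0.001, 0.001], "fingers": 0},
  {"spin": 0, "slide": [0, 0, 0], "fingers": 0},
  {"spin": 0, "slide": [0, 0, 0], "fingers": 0},
])

```text
time_s: 24.13
eef_pos: [0.5034, 0.2016, 0.1742]
orientation: [3.128, -0.003, 1.686]
ft_force: [5.3, -3.7, 32.3]
finger_gap: 0.0097
grip_force: 70.6
```

Run:
```python
from h import *
where(TE)
```

```text
t 24.13 in frame mm -24.9 0.9 174.2 yaw 1.6855 F [ 5.3 -3.7 32.3] gap 0.0097 grip 70.6 j7 -0.64
```

>>> servo_tool([
  {"spin": 0, "slide": [0, 0, -0.0005], "fingers": 0},
  {"spin": 0, "slide": [0, 0, 0], "fingers": 0},
  {"spin": 0, "slide": [0, 0, 0], "fingers": 0},
  {"spin": 0, "slide": [0, 0, 0], "fingers": 0},
  {"spin": 0, "slide": [0, 0, 0], "fingers": 0},
])

```text
time_s: 24.55
eef_pos: [0.5035, 0.2016, 0.1743]
orientation: [3.128, -0.003, 1.686]
ft_force: [6.9, -3.4, 26.2]
finger_gap: 0.0097
grip_force: 70.0
```

>>> servo_tool([
  {"spin": 0, "slide": [0, 0, 0], "fingers": 0},
  {"spin": 0, "slide": [0, 0, 0], "fingers": 0},
  {"spin": 0, "slide": [0, 0, 0], "fingers": 0},
  {"spin": 0, "slide": [0, 0, 0], "fingers": 0},
  {"spin": 0, "slide": [0, 0, 0], "fingers": 0},
])

```text
time_s: 24.97
eef_pos: [0.5035, 0.2016, 0.1743]
orientation: [3.128, -0.003, 1.686]
ft_force: [6.9, -3.5, 27.1]
finger_gap: 0.0096
grip_force: 70.0
```

>>> servo_tool([
  {"spin": 0, "slide": [0, 0.004, -0.005], "fingers": 0},
  {"spin": 0, "slide": [0, 0.0094, -0.0078], "fingers": 0},
  {"spin": 0, "slide": [0, 0.0088, -0.0063], "fingers": 0},
  {"spin": 0, "slide": [0, 0.0096, -0.005], "fingers": 0},
  {"spin": 0, "slide": [0, 0.01, -0.0042], "fingers": 0},
])

```text
time_s: 25.38
eef_pos: [0.5393, 0.2054, 0.2002]
orientation: [3.141, -0.0, 1.687]
ft_force: [-7.5, -0.5, 16.6]
finger_gap: 0.01
grip_force: 69.0
```

>>> servo_tool([
  {"spin": 0, "slide": [0, 0.0103, -0.0032], "fingers": 0},
  {"spin": 0, "slide": [0, 0.0105, -0.0023], "fingers": 0},
  {"spin": 0, "slide": [0, 0.0107, -0.0013], "fingers": 0},
  {"spin": 0, "slide": [0, 0.0108, -0.0004], "fingers": 0},
  {"spin": 0, "slide": [0, 0.0108, 0.0006], "fingers": 0},
])

```text
time_s: 25.8
eef_pos: [0.5949, 0.2117, 0.2083]
orientation: [3.135, -0.001, 1.686]
ft_force: [1.1, -1.1, 18.2]
finger_gap: 0.0092
grip_force: 73.9
```

Run:
```python
from h import *
where(TE)
```

```text
t 25.8 in frame mm 67.1 0.6 208.3 yaw 1.6862 F [ 1.1 -1.1 18.2] gap 0.0092 grip 73.9 j7 -0.54
```

>>> servo_tool([
  {"spin": 0, "slide": [0, 0.0107, -0.002], "fingers": 0},
  {"spin": 0, "slide": [0, 0.0107, 0.001], "fingers": 0},
  {"spin": 0, "slide": [0, 0.0105, 0.0024], "fingers": 0},
  {"spin": 0, "slide": [0, 0.01, 0.0036], "fingers": 0},
  {"spin": 0, "slide": [0, 0.0095, 0.0048], "fingers": 0},
])

```text
time_s: 26.22
eef_pos: [0.6444, 0.2173, 0.1949]
orientation: [3.141, -0.0, 1.687]
ft_force: [1.5, 0.9, 3.3]
finger_gap: 0.0096
grip_force: 72.5
```

>>> servo_tool([
  {"spin": 0, "slide": [0, 0.006, 0.0035], "fingers": 0},
  {"spin": 0, "slide": [0, 0, 0], "fingers": 0},
  {"spin": 0, "slide": [0, 0, 0], "fingers": 0},
  {"spin": 0, "slide": [0, 0, 0], "fingers": 0},
  {"spin": 0, "slide": [0, 0, 0], "fingers": 0},
])

```text
time_s: 26.63
eef_pos: [0.6504, 0.218, 0.1909]
orientation: [3.14, -0.001, 1.687]
ft_force: [5.0, 2.0, -2.1]
finger_gap: 0.0098
grip_force: 73.2
```

Run:
```python
from h import *
where(TE)
```

```text
t 26.63 in frame mm 122.9 0.5 190.9 yaw 1.6869 F [ 5.   2.  -2.1] gap 0.0098 grip 73.2 j7 -0.51
```

>>> servo_tool([
  {"spin": 0, "slide": [0, 0, 0], "fingers": 42},
  {"spin": 0, "slide": [0, 0, 0], "fingers": 42},
  {"spin": 0, "slide": [0, 0, -0.025], "fingers": 42},
  {"spin": 0, "slide": [0, 0, -0.035], "fingers": 42},
  {"spin": 0, "slide": [0, -0.005, -0.02], "fingers": 72},
])

```text
time_s: 27.05
eef_pos: [0.6448, 0.2172, 0.2735]
orientation: [3.141, -0.0, 1.687]
ft_force: [0.0, 1.0, 0.4]
finger_gap: 0.0469
grip_force: 0.0
```

>>> servo_tool([
  {"spin": 0, "slide": [-0.019, -0.034, 0], "fingers": 72},
  {"spin": 0, "slide": [-0.019, -0.035, 0], "fingers": 72},
  {"spin": 0, "slide": [-0.019, -0.035, 0], "fingers": 72},
  {"spin": 0, "slide": [-0.019, -0.035, 0], "fingers": 72},
  {"spin": 0.125, "slide": [0, 0, 0], "fingers": 72},
])

```text
time_s: 27.47
eef_pos: [0.5079, 0.1199, 0.2707]
orientation: [-3.135, 0.005, 1.561]
ft_force: [-0.1, 0.3, -0.1]
finger_gap: 0.0619
grip_force: 0.0
```

>>> servo_tool([
  {"spin": 0.125, "slide": [0, 0, 0], "fingers": 72},
  {"spin": 0.125, "slide": [0, 0, 0], "fingers": 72},
  {"spin": 0.125, "slide": [0, 0, 0], "fingers": 72},
  {"spin": 0.125, "slide": [0, 0, 0], "fingers": 72},
  {"spin": 0.125, "slide": [0, 0, 0], "fingers": 72},
])

```text
time_s: 27.88
eef_pos: [0.5142, 0.1252, 0.2712]
orientation: [-3.141, 0.001, 0.931]
ft_force: [-0.0, -0.3, -0.8]
finger_gap: 0.0615
grip_force: 0.0
```

>>> servo_tool([
  {"spin": 0.125, "slide": [0, 0, 0.02], "fingers": 72},
  {"spin": 0.125, "slide": [0, 0, 0.03], "fingers": 72},
  {"spin": 0.125, "slide": [0, 0, 0.03], "fingers": 72},
  {"spin": 0.125, "slide": [0, 0, 0.02], "fingers": 72},
  {"spin": 0.125, "slide": [0, 0, 0], "fingers": 72},
])

```text
time_s: 28.3
eef_pos: [0.5122, 0.1246, 0.1676]
orientation: [3.141, 0.007, 0.306]
ft_force: [-1.0, 0.0, -0.3]
finger_gap: 0.0615
grip_force: 0.0
```

```bash
cat >> h.py <<'E'
def boxes(s,p,lst,z0,zr=8,xc=-10):
    X=cloud(s); d=X-[p[0],p[1],0]; c,sn=np.cos(p[2]),np.sin(p[2]); lx=(c*d[...,0]+sn*d[...,1])*1000; ly=(-sn*d[...,0]+c*d[...,1])*1000; z=X[...,2]*1000
    for y in lst:
        m=(abs(z-z0)<zr)&(abs(lx-xc)<70)&(abs(ly-y)<36)
        if m.any(): print(y,m.sum(),'x',np.percentile(lx[m],[1,99]).round(1),'y',np.percentile(ly[m],[1,99]).round(1))
E
python3 - <<'E'
from h import *
where(TE); go(TE,-20.9,-75.8,57,TE[2])
S=snap('side'); boxes(S,TE,(76,-76),92,8,-20)
cv2.imwrite('pics/s8.png',cv2.resize(S['image'][130:320,130:360,::-1],None,fx=3,fy=3,interpolation=2))
E
```

```text
t 28.3 in frame mm -24.9 -76.6 167.6 yaw 0.3059 F [-1.   0.  -0.3] gap 0.0615 grip 0.0 j7 -1.62
t 28.3 eef [0.5122 0.1246 0.1676] yaw 0.3059 F [-1.   0.  -0.3] gap 0.0615 tgt [0.5162 0.1258 0.057 ]
 shift in present axes [  4.1   0.  110.6] in final axes [  4.   -0.8 110.6] spin 0.1919
76 529 x [-68.9  25.9] y [55.6 98.4]
-76 398 x [-68.8  25.2] y [-97.  -53.6]
```

View pics/s8.png

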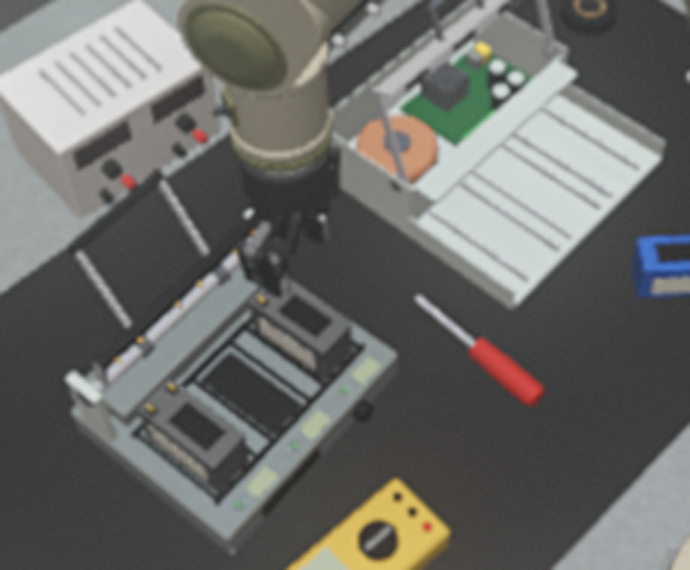

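The lever is back at rest, both batteries are still in their nests, and the bay is empty with the bar up. I take the right-nest battery.

>>> servo_tool([
  {"spin": 0.1, "slide": [0, 0, 0], "fingers": 72},
  {"spin": 0.09, "slide": [0, 0, 0], "fingers": 72},
  {"spin": 0, "slide": [0.004, -0.001, 0.025], "fingers": 72},
  {"spin": 0, "slide": [0, 0, 0.03], "fingers": 72},
  {"spin": 0, "slide": [0, 0, 0.025], "fingers": 72},
])

```text
time_s: 28.77
eef_pos: [0.519, 0.1273, 0.091]
orientation: [-3.141, -0.001, 0.125]
ft_force: [-0.2, 0.6, -1.1]
finger_gap: 0.0616
grip_force: 0.0
```

>>> servo_tool([
  {"spin": 0, "slide": [0, 0, 0.02], "fingers": 72},
  {"spin": 0, "slide": [0, 0, 0.007], "fingers": 72},
  {"spin": 0, "slide": [0, 0, 0], "fingers": 72},
  {"spin": 0, "slide": [0, 0, 0], "fingers": 72},
  {"spin": 0, "slide": [0, 0, 0], "fingers": 72},
])

```text
time_s: 29.18
eef_pos: [0.5194, 0.1271, 0.0657]
orientation: [-3.141, -0.001, 0.122]
ft_force: [-0.1, 0.2, 0.5]
finger_gap: 0.061
grip_force: 0.0
```

Run:
```python
from h import *
where(TE); go(TE,-20.9,-75.8,57,TE[2])
```

```text
t 29.18 in frame mm -17.5 -74.9 65.7 yaw 0.1223 F [-0.1  0.2  0.5] gap 0.061 grip 0.0 j7 -1.76
t 29.18 eef [0.5194 0.1271 0.0657] yaw 0.1223 F [-0.1  0.2  0.5] gap 0.061 tgt [0.5162 0.1258 0.057 ]
 shift in present axes [-3.4  0.9  8.7] in final axes [-3.4  0.9  8.7] spin 0.0083
```

>>> servo_tool([
  {"spin": 0.008, "slide": [-0.0034, 0.001, 0.008], "fingers": 72},
  {"spin": 0, "slide": [0, 0, 0], "fingers": 72},
  {"spin": 0, "slide": [0, 0, 0], "fingers": 60},
  {"spin": 0, "slide": [0, 0, 0], "fingers": 45},
  {"spin": 0, "slide": [0, 0, 0], "fingers": 40},
])

```text
time_s: 29.6
eef_pos: [0.5155, 0.1255, 0.057]
orientation: [-3.142, -0.0, 0.114]
ft_force: [-1.1, -1.2, 6.1]
finger_gap: 0.0424
grip_force: 62.0
```

>>> servo_tool([
  {"spin": 0, "slide": [0, 0, 0], "fingers": 30},
  {"spin": 0, "slide": [0, 0, 0], "fingers": 30},
  {"spin": 0, "slide": [0, 0, 0], "fingers": 30},
  {"spin": 0, "slide": [0, 0, 0], "fingers": 30},
  {"spin": 0, "slide": [0, 0, 0], "fingers": 30},
])

```text
time_s: 30.02
eef_pos: [0.5155, 0.1256, 0.057]
orientation: [-3.142, -0.0, 0.114]
ft_force: [-0.5, -0.6, 6.8]
finger_gap: 0.0425
grip_force: 62.0
```

Run:
```python
from h import *
where(TE)
```

```text
t 30.02 in frame mm -21.6 -76.0 57.0 yaw 0.114 F [-0.5 -0.6  6.8] gap 0.0425 grip 62.0 j7 -1.76
```

>>> servo_tool([
  {"spin": 0, "slide": [0, 0, -0.008], "fingers": 30},
  {"spin": 0, "slide": [0, 0, -0.02], "fingers": 30},
  {"spin": 0, "slide": [0, 0, -0.025], "fingers": 30},
  {"spin": 0, "slide": [0, 0, -0.01], "fingers": 30},
  {"spin": 0.067, "slide": [0, 0, 0], "fingers": 30},
])

```text
time_s: 30.43
eef_pos: [0.5166, 0.1258, 0.1218]
orientation: [-3.14, -0.003, 0.047]
ft_force: [0.2, -0.9, -6.2]
finger_gap: 0.0423
grip_force: 62.8
```

>>> servo_tool([
  {"spin": 0, "slide": [-0.005, 0.02, 0], "fingers": 30},
  {"spin": 0, "slide": [-0.006, 0.035, 0], "fingers": 30},
  {"spin": 0, "slide": [-0.006, 0.035, 0], "fingers": 30},
  {"spin": 0, "slide": [-0.006, 0.035, 0], "fingers": 30},
  {"spin": 0, "slide": [-0.006, 0.035, 0], "fingers": 30},
])

```text
time_s: 30.85
eef_pos: [0.4934, -0.0369, 0.1193]
orientation: [3.142, 0.0, 0.048]
ft_force: [0.5, 0.2, -6.7]
finger_gap: 0.0425
grip_force: 62.8
```

>>> servo_tool([
  {"spin": 0, "slide": [-0.006, 0.035, 0], "fingers": 30},
  {"spin": 0, "slide": [-0.006, 0.035, 0], "fingers": 30},
  {"spin": 0, "slide": [-0.006, 0.035, 0], "fingers": 30},
  {"spin": 0, "slide": [-0.006, 0.035, 0], "fingers": 30},
  {"spin": 0, "slide": [-0.006, 0.02, 0], "fingers": 30},
])

```text
time_s: 31.27
eef_pos: [0.4708, -0.2011, 0.1194]
orientation: [3.14, -0.0, 0.043]
ft_force: [0.6, -0.9, -6.3]
finger_gap: 0.0423
grip_force: 63.1
```

>>> servo_tool([
  {"spin": 0, "slide": [-0.003, 0.005, 0], "fingers": 30},
  {"spin": 0, "slide": [0, 0, 0], "fingers": 30},
  {"spin": 0, "slide": [0, 0, 0], "fingers": 30},
  {"spin": 0, "slide": [0, 0, 0], "fingers": 30},
  {"spin": 0, "slide": [0, 0, 0], "fingers": 30},
])

```text
time_s: 31.68
eef_pos: [0.4693, -0.2003, 0.1195]
orientation: [-3.141, -0.0, 0.049]
ft_force: [-0.1, -0.2, -6.6]
finger_gap: 0.0424
grip_force: 63.1
```

Run:
```python
from h import *
where(CH); go(CH,-37,.6,29,CH[2])
```

```text
t 31.68 in frame mm -36.6 2.9 119.5 yaw 0.0494 F [-0.1 -0.2 -6.6] gap 0.0424 grip 63.1 j7 -1.26
t 31.68 eef [ 0.4693 -0.2003  0.1195] yaw 0.0494 F [-0.1 -0.2 -6.6] gap 0.0424 tgt [ 0.469  -0.2026  0.029 ]
 shift in present axes [-0.4  2.3 90.5] in final axes [-0.4  2.3 90.5] spin 0.0024
```

>>> servo_tool([
  {"spin": 0.002, "slide": [0, 0.0023, 0.015], "fingers": 30},
  {"spin": 0, "slide": [0, 0, 0.03], "fingers": 30},
  {"spin": 0, "slide": [0, 0, 0.025], "fingers": 30},
  {"spin": 0, "slide": [0, 0, 0.006], "fingers": 30},
  {"spin": 0, "slide": [0, 0, 0], "fingers": 30},
])

```text
time_s: 32.1
eef_pos: [0.4683, -0.2029, 0.042]
orientation: [-3.14, 0.003, 0.047]
ft_force: [-0.1, -0.0, -5.5]
finger_gap: 0.0421
grip_force: 63.2
```

>>> servo_tool([
  {"spin": 0, "slide": [0, 0, 0.003], "fingers": 30},
  {"spin": 0, "slide": [0, 0, 0.003], "fingers": 30},
  {"spin": 0, "slide": [0, 0, 0.002], "fingers": 30},
  {"spin": 0, "slide": [0, 0, 0], "fingers": 30},
  {"spin": 0, "slide": [0, 0, 0], "fingers": 30},
])

```text
time_s: 32.52
eef_pos: [0.4692, -0.2044, 0.0361]
orientation: [3.141, -0.001, 0.045]
ft_force: [-0.9, -0.2, -5.9]
finger_gap: 0.0421
grip_force: 63.4
```

Run:
```python
from h import *
where(CH); go(CH,-37,.6,29,CH[2])
```

```text
t 32.52 in frame mm -36.9 -1.2 36.1 yaw 0.0447 F [-0.9 -0.2 -5.9] gap 0.0421 grip 63.4 j7 -1.26
t 32.52 eef [ 0.4692 -0.2044  0.0361] yaw 0.0447 F [-0.9 -0.2 -5.9] gap 0.0421 tgt [ 0.469  -0.2026  0.029 ]
 shift in present axes [-0.1 -1.8  7.1] in final axes [-0.1 -1.8  7.1] spin -0.0023
```

>>> servo_tool([
  {"spin": -0.002, "slide": [0, -0.0015, 0.002], "fingers": 30},
  {"spin": 0, "slide": [0, 0, 0.002], "fingers": 30},
  {"spin": 0, "slide": [0, 0, 0.002], "fingers": 30},
  {"spin": 0, "slide": [0, 0, 0], "fingers": 30},
  {"spin": 0, "slide": [0, 0, 0], "fingers": 30},
])

```text
time_s: 32.93
eef_pos: [0.4687, -0.2027, 0.0293]
orientation: [-3.141, 0.0, 0.047]
ft_force: [0.6, 0.4, -6.1]
finger_gap: 0.0422
grip_force: 63.4
```

Run:
```python
from h import *
where(CH)
```

```text
t 32.93 in frame mm -37.3 0.5 29.3 yaw 0.0468 F [ 0.6  0.4 -6.1] gap 0.0422 grip 63.4 j7 -1.27
```

>>> servo_tool([
  {"spin": 0, "slide": [0.01, 0, 0], "fingers": 30},
  {"spin": 0, "slide": [0.012, 0, 0], "fingers": 30},
  {"spin": 0, "slide": [0.011, 0, 0], "fingers": 30},
  {"spin": 0, "slide": [0.003, 0, 0], "fingers": 30},
  {"spin": 0, "slide": [0, 0, 0], "fingers": 30},
])

```text
time_s: 33.35
eef_pos: [0.5069, -0.2008, 0.0295]
orientation: [3.141, -0.002, 0.048]
ft_force: [-0.4, 0.3, -6.1]
finger_gap: 0.0423
grip_force: 63.4
```

>>> servo_tool([
  {"spin": 0, "slide": [0.001, 0, 0], "fingers": 30},
  {"spin": 0, "slide": [0.001, 0, 0], "fingers": 30},
  {"spin": 0, "slide": [0.0005, 0, 0], "fingers": 30},
  {"spin": 0, "slide": [0, 0, 0], "fingers": 30},
  {"spin": 0, "slide": [0, 0, 0], "fingers": 30},
])

```text
time_s: 33.77
eef_pos: [0.507, -0.201, 0.0295]
orientation: [3.142, 0.0, 0.047]
ft_force: [-0.2, 0.1, -5.9]
finger_gap: 0.0422
grip_force: 63.4
```

Run:
```python
from h import *
where(CH)
```

```text
t 33.77 in frame mm 1.0 0.4 29.5 yaw 0.0466 F [-0.2  0.1 -5.9] gap 0.0422 grip 63.4 j7 -1.28
```

>>> servo_tool([
  {"spin": 0, "slide": [0.001, 0, 0], "fingers": 30},
  {"spin": 0, "slide": [0, 0, 0], "fingers": 30},
  {"spin": 0, "slide": [0, 0, 0], "fingers": 30},
  {"spin": 0, "slide": [0, 0, 0], "fingers": 30},
  {"spin": 0, "slide": [0, 0, 0], "fingers": 30},
])

```text
time_s: 34.18
eef_pos: [0.5083, -0.2009, 0.0295]
orientation: [3.142, 0.0, 0.047]
ft_force: [-0.5, 0.6, -6.2]
finger_gap: 0.0424
grip_force: 63.4
```

>>> servo_tool([
  {"spin": 0, "slide": [0.001, 0, 0], "fingers": 30},
  {"spin": 0, "slide": [0, 0, 0], "fingers": 30},
  {"spin": 0, "slide": [0, 0, 0], "fingers": 30},
  {"spin": 0, "slide": [0, 0, 0], "fingers": 30},
  {"spin": 0, "slide": [0, 0, 0], "fingers": 30},
])

```text
time_s: 34.6
eef_pos: [0.5093, -0.2009, 0.0295]
orientation: [3.142, 0.0, 0.047]
ft_force: [0.6, 0.8, -5.7]
finger_gap: 0.0423
grip_force: 63.4
```

>>> servo_tool([
  {"spin": 0, "slide": [0.001, 0, 0], "fingers": 30},
  {"spin": 0, "slide": [0, 0, 0], "fingers": 30},
  {"spin": 0, "slide": [0, 0, 0], "fingers": 30},
  {"spin": 0, "slide": [0, 0, 0], "fingers": 30},
  {"spin": 0, "slide": [0, 0, 0], "fingers": 30},
])

```text
time_s: 35.02
eef_pos: [0.5103, -0.2008, 0.0295]
orientation: [3.142, 0.0, 0.047]
ft_force: [0.6, -0.2, -5.9]
finger_gap: 0.0422
grip_force: 63.4
```

>>> servo_tool([
  {"spin": 0, "slide": [0.001, 0, 0], "fingers": 30},
  {"spin": 0, "slide": [0, 0, 0], "fingers": 30},
  {"spin": 0, "slide": [0, 0, 0], "fingers": 30},
  {"spin": 0, "slide": [0, 0, 0], "fingers": 30},
  {"spin": 0, "slide": [0, 0, 0], "fingers": 30},
])

```text
time_s: 35.43
eef_pos: [0.5106, -0.2008, 0.0294]
orientation: [-3.141, 0.001, 0.047]
ft_force: [-2.8, -0.5, -5.1]
finger_gap: 0.0423
grip_force: 63.7
```

>>> servo_tool([
  {"spin": 0, "slide": [0.001, 0, 0], "fingers": 30},
  {"spin": 0, "slide": [0, 0, 0], "fingers": 30},
  {"spin": 0, "slide": [0, 0, 0], "fingers": 30},
  {"spin": 0, "slide": [0, 0, 0], "fingers": 30},
  {"spin": 0, "slide": [0, 0, 0], "fingers": 30},
])

```text
time_s: 35.85
eef_pos: [0.5107, -0.2008, 0.0293]
orientation: [-3.141, 0.003, 0.046]
ft_force: [-6.4, -1.0, -3.6]
finger_gap: 0.042
grip_force: 64.0
```

>>> servo_tool([
  {"spin": 0, "slide": [-0.0015, 0, 0], "fingers": 30},
  {"spin": 0, "slide": [-0.0015, 0, 0], "fingers": 30},
  {"spin": 0, "slide": [0, 0, 0.0005], "fingers": 30},
  {"spin": 0, "slide": [0, 0, 0], "fingers": 30},
  {"spin": 0, "slide": [0, 0, 0], "fingers": 30},
])

```text
time_s: 36.27
eef_pos: [0.5098, -0.2008, 0.029]
orientation: [3.141, -0.001, 0.047]
ft_force: [-0.8, 0.3, -6.2]
finger_gap: 0.0422
grip_force: 63.6
```

>>> servo_tool([
  {"spin": 0, "slide": [0, 0, 0], "fingers": 72},
  {"spin": 0, "slide": [0, 0, 0], "fingers": 72},
  {"spin": 0, "slide": [0, 0, 0], "fingers": 72},
  {"spin": 0, "slide": [0, 0, -0.03], "fingers": 72},
  {"spin": 0, "slide": [0, 0, -0.04], "fingers": 72},
])

```text
time_s: 36.68
eef_pos: [0.5079, -0.2002, 0.0974]
orientation: [-3.14, 0.005, 0.047]
ft_force: [0.0, -0.2, 0.2]
finger_gap: 0.0613
grip_force: 0.0
```

>>> servo_tool([
  {"spin": 0, "slide": [0, 0, -0.04], "fingers": 72},
  {"spin": 0, "slide": [0.001, -0.03, 0], "fingers": 72},
  {"spin": 0, "slide": [0.001, -0.037, 0], "fingers": 72},
  {"spin": 0, "slide": [0.001, -0.037, 0], "fingers": 72},
  {"spin": 0, "slide": [0.001, -0.037, 0], "fingers": 72},
])

```text
time_s: 37.1
eef_pos: [0.5068, -0.0587, 0.1397]
orientation: [3.142, -0.002, 0.046]
ft_force: [0.6, -0.3, -0.1]
finger_gap: 0.0617
grip_force: 0.0
```

>>> servo_tool([
  {"spin": 0, "slide": [0.001, -0.037, 0], "fingers": 72},
  {"spin": 0, "slide": [0.001, -0.037, 0], "fingers": 72},
  {"spin": 0, "slide": [0.001, -0.037, 0], "fingers": 72},
  {"spin": 0, "slide": [0.001, -0.037, 0], "fingers": 72},
  {"spin": 0, "slide": [0.001, -0.037, 0], "fingers": 72},
])

```text
time_s: 37.52
eef_pos: [0.5029, 0.1271, 0.1394]
orientation: [-3.141, -0.001, 0.047]
ft_force: [0.7, 0.2, 0.3]
finger_gap: 0.0615
grip_force: 0.0
```

>>> servo_tool([
  {"spin": 0, "slide": [0.001, -0.037, 0], "fingers": 72},
  {"spin": 0, "slide": [0.001, -0.037, 0], "fingers": 72},
  {"spin": 0, "slide": [0.001, -0.03, 0], "fingers": 72},
  {"spin": -0.067, "slide": [0, 0, 0], "fingers": 72},
  {"spin": 0, "slide": [0, 0, 0], "fingers": 72},
])

```text
time_s: 37.93
eef_pos: [0.5008, 0.2318, 0.1391]
orientation: [-3.141, -0.001, 0.121]
ft_force: [-0.2, -0.6, 0.2]
finger_gap: 0.0613
grip_force: 0.0
```

Run:
```python
from h import *
where(TE); go(TE,-21.2,75.5,55,TE[2])
S=snap('side'); T=snap('top'); print('nests'); boxes(S,TE,(76,-76),92,8,-20); boxes(T,TE,(76,-76),92,8,-20)
print('bay'); boxes(S,CH,(76,0,-76),64,6,-25); boxes(T,CH,(76,0,-76),64,7,-48)
```

```text
t 37.93 in frame mm -24.1 31.3 139.1 yaw 0.121 F [-0.2 -0.6  0.2] gap 0.0613 grip 0.0 j7 -1.95
t 37.93 eef [0.5008 0.2318 0.1391] yaw 0.121 F [-0.2 -0.6  0.2] gap 0.0613 tgt [0.4986 0.2761 0.055 ]
 shift in present axes [  3.2 -44.2  84.1] in final axes [  2.9 -44.2  84.1] spin 0.007
nests
76 516 x [-69.   26.2] y [55.6 98.5]
bay
0 250 x [-42.3  31.8] y [-20.2  23.5]
0 198 x [-44.4  18.8] y [-20.1  21.5]
```

>>> servo_tool([
  {"spin": 0.007, "slide": [0.001, -0.022, 0], "fingers": 72},
  {"spin": 0, "slide": [0.002, -0.022, 0], "fingers": 72},
  {"spin": 0, "slide": [0, 0, 0.025], "fingers": 72},
  {"spin": 0, "slide": [0, 0, 0.025], "fingers": 72},
  {"spin": 0, "slide": [0, 0, 0], "fingers": 72},
])

```text
time_s: 38.45
eef_pos: [0.4979, 0.271, 0.0859]
orientation: [3.139, 0.004, 0.104]
ft_force: [0.0, -0.2, 0.8]
finger_gap: 0.0614
grip_force: 0.0
```

Run:
```python
from h import *
go(TE,-21.2,75.5,55,TE[2])
```

```text
t 38.45 eef [0.4979 0.271  0.0859] yaw 0.1036 F [ 0.  -0.2  0.8] gap 0.0614 tgt [0.4986 0.2761 0.055 ]
 shift in present axes [ 1.2 -5.  30.9] in final axes [ 1.3 -5.  30.9] spin -0.0104
```

>>> servo_tool([
  {"spin": -0.01, "slide": [0.001, -0.005, 0], "fingers": 72},
  {"spin": 0, "slide": [0, 0, 0.014], "fingers": 72},
  {"spin": 0, "slide": [0, 0, 0.012], "fingers": 72},
  {"spin": 0, "slide": [0, 0, 0.004], "fingers": 72},
  {"spin": 0, "slide": [0, 0, 0], "fingers": 72},
])

```text
time_s: 38.87
eef_pos: [0.4996, 0.2778, 0.0587]
orientation: [3.141, 0.001, 0.116]
ft_force: [0.2, 0.4, 0.1]
finger_gap: 0.0612
grip_force: 0.0
```

Run:
```python
from h import *
go(TE,-21.2,75.5,55,TE[2])
```

```text
t 38.87 eef [0.4996 0.2778 0.0587] yaw 0.1159 F [0.2 0.4 0.1] gap 0.0612 tgt [0.4986 0.2761 0.055 ]
 shift in present axes [-1.2  1.5  3.7] in final axes [-1.2  1.5  3.7] spin 0.0019
```

>>> servo_tool([
  {"spin": 0, "slide": [-0.001, 0.0015, 0.003], "fingers": 72},
  {"spin": 0, "slide": [0, 0, 0], "fingers": 60},
  {"spin": 0, "slide": [0, 0, 0], "fingers": 50},
  {"spin": 0, "slide": [0, 0, 0], "fingers": 40},
  {"spin": 0, "slide": [0, 0, 0], "fingers": 30},
])

```text
time_s: 39.28
eef_pos: [0.499, 0.2764, 0.0566]
orientation: [3.141, -0.0, 0.116]
ft_force: [-1.6, -3.6, 6.2]
finger_gap: 0.0423
grip_force: 62.1
```

>>> servo_tool([
  {"spin": 0, "slide": [0, 0, 0], "fingers": 30},
  {"spin": 0, "slide": [0, 0, 0], "fingers": 30},
  {"spin": 0, "slide": [0, 0, 0], "fingers": 30},
  {"spin": 0, "slide": [0, 0, 0], "fingers": 30},
  {"spin": 0, "slide": [0, 0, 0], "fingers": 30},
])

```text
time_s: 39.7
eef_pos: [0.4991, 0.2764, 0.0566]
orientation: [3.141, -0.0, 0.116]
ft_force: [-1.2, -2.8, 6.1]
finger_gap: 0.042
grip_force: 62.1
```

Run:
```python
from h import *
where(TE); go(CH,-37,76.4,115,CH[2])
```

```text
t 39.7 in frame mm -20.8 75.8 56.6 yaw 0.1164 F [-1.2 -2.8  6.1] gap 0.042 grip 62.1 j7 -2.02
t 39.7 eef [0.4991 0.2764 0.0566] yaw 0.1164 F [-1.2 -2.8  6.1] gap 0.042 tgt [ 0.4655 -0.1269  0.115 ]
 shift in present axes [-80.2 396.7 -58.4] in final axes [-52.5 401.3 -58.4] spin 0.0694
```

>>> servo_tool([
  {"spin": 0, "slide": [0, 0, -0.008], "fingers": 30},
  {"spin": 0, "slide": [0, 0, -0.02], "fingers": 30},
  {"spin": 0, "slide": [0, 0, -0.025], "fingers": 30},
  {"spin": 0, "slide": [0, 0, -0.01], "fingers": 30},
  {"spin": 0.069, "slide": [0, 0, 0], "fingers": 30},
])

```text
time_s: 40.12
eef_pos: [0.5, 0.2774, 0.1216]
orientation: [-3.139, -0.003, 0.048]
ft_force: [-0.2, -0.6, -5.6]
finger_gap: 0.0425
grip_force: 62.3
```

>>> servo_tool([
  {"spin": 0, "slide": [-0.004, 0.02, 0], "fingers": 30},
  {"spin": 0, "slide": [-0.004, 0.035, 0], "fingers": 30},
  {"spin": 0, "slide": [-0.004, 0.035, 0], "fingers": 30},
  {"spin": 0, "slide": [-0.004, 0.035, 0], "fingers": 30},
  {"spin": 0, "slide": [-0.005, 0.035, 0], "fingers": 30},
])

```text
time_s: 40.53
eef_pos: [0.4853, 0.1148, 0.1189]
orientation: [-3.142, -0.0, 0.049]
ft_force: [1.0, -0.9, -5.7]
finger_gap: 0.0425
grip_force: 62.3
```

>>> servo_tool([
  {"spin": 0, "slide": [-0.004, 0.035, 0], "fingers": 30},
  {"spin": 0, "slide": [-0.004, 0.035, 0], "fingers": 30},
  {"spin": 0, "slide": [-0.004, 0.035, 0], "fingers": 30},
  {"spin": 0, "slide": [-0.004, 0.035, 0], "fingers": 30},
  {"spin": 0, "slide": [-0.004, 0.035, 0], "fingers": 30},
])

```text
time_s: 40.95
eef_pos: [0.4736, -0.0613, 0.119]
orientation: [-3.142, -0.0, 0.048]
ft_force: [0.5, 0.1, -4.7]
finger_gap: 0.0424
grip_force: 62.3
```

>>> servo_tool([
  {"spin": 0, "slide": [-0.004, 0.035, 0], "fingers": 30},
  {"spin": 0, "slide": [-0.004, 0.02, 0], "fingers": 30},
  {"spin": 0, "slide": [-0.003, 0.01, 0], "fingers": 30},
  {"spin": 0, "slide": [0, 0, 0], "fingers": 30},
  {"spin": 0, "slide": [0, 0, 0], "fingers": 30},
])

```text
time_s: 41.37
eef_pos: [0.466, -0.125, 0.119]
orientation: [-3.141, -0.0, 0.047]
ft_force: [1.0, 1.2, -4.8]
finger_gap: 0.0423
grip_force: 62.5
```

Run:
```python
from h import *
where(CH); go(CH,-37,76.4,28.6,CH[2])
```

```text
t 41.37 in frame mm -36.3 78.3 119.0 yaw 0.047 F [ 1.   1.2 -4.8] gap 0.0423 grip 62.5 j7 -1.43
t 41.37 eef [ 0.466 -0.125  0.119] yaw 0.047 F [ 1.   1.2 -4.8] gap 0.0423 tgt [ 0.4655 -0.1269  0.0286]
 shift in present axes [-0.7  1.9 90.4] in final axes [-0.7  1.9 90.4] spin -0.0
```

>>> servo_tool([
  {"spin": 0, "slide": [-0.0005, 0.0018, 0.015], "fingers": 30},
  {"spin": 0, "slide": [0, 0, 0.03], "fingers": 30},
  {"spin": 0, "slide": [0, 0, 0.025], "fingers": 30},
  {"spin": 0, "slide": [0, 0, 0.006], "fingers": 30},
  {"spin": 0, "slide": [0, 0, 0], "fingers": 30},
])

```text
time_s: 41.78
eef_pos: [0.4652, -0.1252, 0.0416]
orientation: [-3.14, 0.003, 0.051]
ft_force: [0.8, -0.4, -5.1]
finger_gap: 0.0424
grip_force: 62.6
```

>>> servo_tool([
  {"spin": 0, "slide": [0, 0, 0.003], "fingers": 30},
  {"spin": 0, "slide": [0, 0, 0.001], "fingers": 30},
  {"spin": 0, "slide": [0, 0, 0], "fingers": 30},
  {"spin": 0, "slide": [0, 0, 0], "fingers": 30},
  {"spin": 0, "slide": [0, 0, 0], "fingers": 30},
])

```text
time_s: 42.2
eef_pos: [0.4661, -0.1272, 0.0398]
orientation: [3.141, -0.001, 0.048]
ft_force: [0.5, -0.5, -4.8]
finger_gap: 0.042
grip_force: 62.7
```

Run:
```python
from h import *
where(CH); go(CH,-37,76.4,28.6,CH[2])
```

```text
t 42.2 in frame mm -36.4 76.1 39.8 yaw 0.0476 F [ 0.5 -0.5 -4.8] gap 0.042 grip 62.7 j7 -1.44
t 42.2 eef [ 0.4661 -0.1272  0.0398] yaw 0.0476 F [ 0.5 -0.5 -4.8] gap 0.042 tgt [ 0.4655 -0.1269  0.0286]
 shift in present axes [-0.6 -0.3 11.2] in final axes [-0.6 -0.3 11.2] spin 0.0006
```

Aligned with the lane. I lower it the rest of the way and slide it home.

>>> servo_tool([
  {"spin": 0, "slide": [0, 0, 0.004], "fingers": 30},
  {"spin": 0, "slide": [0, 0, 0.004], "fingers": 30},
  {"spin": 0, "slide": [0, 0, 0.0025], "fingers": 30},
  {"spin": 0, "slide": [0, 0, 0], "fingers": 30},
  {"spin": 0, "slide": [0, 0, 0], "fingers": 30},
])

```text
time_s: 42.62
eef_pos: [0.4657, -0.1271, 0.0286]
orientation: [3.142, -0.0, 0.048]
ft_force: [-0.9, 0.7, 3.3]
finger_gap: 0.0425
grip_force: 63.7
```

Run:
```python
from h import *
where(CH)
```

```text
t 42.62 in frame mm -36.8 76.2 28.6 yaw 0.0477 F [-0.9  0.7  3.3] gap 0.0425 grip 63.7 j7 -1.44
```

>>> servo_tool([
  {"spin": 0, "slide": [0.01, 0, -0.0007], "fingers": 30},
  {"spin": 0, "slide": [0.012, 0, 0], "fingers": 30},
  {"spin": 0, "slide": [0.011, 0, 0], "fingers": 30},
  {"spin": 0, "slide": [0.004, 0, 0], "fingers": 30},
  {"spin": 0, "slide": [0, 0, 0], "fingers": 30},
])

```text
time_s: 43.03
eef_pos: [0.5041, -0.1251, 0.0289]
orientation: [3.142, -0.001, 0.048]
ft_force: [0.2, 0.1, -5.1]
finger_gap: 0.0425
grip_force: 63.0
```

>>> servo_tool([
  {"spin": 0, "slide": [0.001, 0, 0], "fingers": 30},
  {"spin": 0, "slide": [0.001, 0, 0], "fingers": 30},
  {"spin": 0, "slide": [0, 0, 0], "fingers": 30},
  {"spin": 0, "slide": [0, 0, 0], "fingers": 30},
  {"spin": 0, "slide": [0, 0, 0], "fingers": 30},
])

```text
time_s: 43.45
eef_pos: [0.5043, -0.1253, 0.0292]
orientation: [-3.142, 0.0, 0.048]
ft_force: [0.2, -1.0, -5.0]
finger_gap: 0.0424
grip_force: 63.0
```

>>> servo_tool([
  {"spin": 0, "slide": [0.001, 0, 0], "fingers": 30},
  {"spin": 0, "slide": [0, 0, 0], "fingers": 30},
  {"spin": 0, "slide": [0, 0, 0], "fingers": 30},
  {"spin": 0, "slide": [0, 0, 0], "fingers": 30},
  {"spin": 0, "slide": [0, 0, 0], "fingers": 30},
])

```text
time_s: 43.87
eef_pos: [0.5056, -0.1252, 0.0292]
orientation: [3.142, 0.0, 0.048]
ft_force: [-0.1, -0.5, -5.3]
finger_gap: 0.0426
grip_force: 63.0
```

Run:
```python
from h import *
where(CH)
```

```text
t 43.87 in frame mm 3.2 76.2 29.2 yaw 0.0478 F [-0.1 -0.5 -5.3] gap 0.0426 grip 63.0 j7 -1.44
```

>>> servo_tool([
  {"spin": 0, "slide": [0.001, 0, 0], "fingers": 30},
  {"spin": 0, "slide": [0, 0, 0], "fingers": 30},
  {"spin": 0, "slide": [0, 0, 0], "fingers": 30},
  {"spin": 0, "slide": [0, 0, 0], "fingers": 30},
  {"spin": 0, "slide": [0, 0, 0], "fingers": 30},
])

```text
time_s: 44.28
eef_pos: [0.5066, -0.1251, 0.0292]
orientation: [-3.142, 0.0, 0.048]
ft_force: [-0.4, -0.8, -5.0]
finger_gap: 0.0425
grip_force: 63.0
```

>>> servo_tool([
  {"spin": 0, "slide": [0.001, 0, 0], "fingers": 30},
  {"spin": 0, "slide": [0, 0, 0], "fingers": 30},
  {"spin": 0, "slide": [0, 0, 0], "fingers": 30},
  {"spin": 0, "slide": [0, 0, 0], "fingers": 30},
  {"spin": 0, "slide": [0, 0, 0], "fingers": 30},
])

```text
time_s: 44.7
eef_pos: [0.5077, -0.1251, 0.0292]
orientation: [3.142, -0.0, 0.048]
ft_force: [-0.4, -0.4, -4.2]
finger_gap: 0.042
grip_force: 63.0
```

>>> servo_tool([
  {"spin": 0, "slide": [0.001, 0, 0], "fingers": 30},
  {"spin": 0, "slide": [0, 0, 0], "fingers": 30},
  {"spin": 0, "slide": [0, 0, 0], "fingers": 30},
  {"spin": 0, "slide": [0, 0, 0], "fingers": 30},
  {"spin": 0, "slide": [0, 0, 0], "fingers": 30},
])

```text
time_s: 45.12
eef_pos: [0.5076, -0.1251, 0.0291]
orientation: [-3.141, 0.002, 0.048]
ft_force: [-5.8, -0.3, -3.2]
finger_gap: 0.0427
grip_force: 63.2
```

>>> servo_tool([
  {"spin": 0, "slide": [0.001, 0, 0], "fingers": 30},
  {"spin": 0, "slide": [0, 0, 0], "fingers": 30},
  {"spin": 0, "slide": [0, 0, 0], "fingers": 30},
  {"spin": 0, "slide": [0, 0, 0], "fingers": 30},
  {"spin": 0, "slide": [0, 0, 0], "fingers": 30},
])

```text
time_s: 45.53
eef_pos: [0.5076, -0.1251, 0.029]
orientation: [-3.141, 0.004, 0.048]
ft_force: [-7.8, -1.1, -1.7]
finger_gap: 0.0424
grip_force: 63.5
```

>>> servo_tool([
  {"spin": 0, "slide": [-0.0015, 0, 0], "fingers": 30},
  {"spin": 0, "slide": [-0.0015, 0, 0], "fingers": 30},
  {"spin": 0, "slide": [0, 0, 0], "fingers": 30},
  {"spin": 0, "slide": [0, 0, 0.0003], "fingers": 30},
  {"spin": 0, "slide": [0, 0, 0], "fingers": 30},
])

```text
time_s: 45.95
eef_pos: [0.5074, -0.1251, 0.0289]
orientation: [3.141, -0.001, 0.048]
ft_force: [0.1, 1.1, -4.9]
finger_gap: 0.0421
grip_force: 62.8
```

>>> servo_tool([
  {"spin": 0, "slide": [0, 0, 0], "fingers": 72},
  {"spin": 0, "slide": [0, 0, 0], "fingers": 72},
  {"spin": 0, "slide": [0, 0, 0], "fingers": 72},
  {"spin": 0, "slide": [0, 0, -0.03], "fingers": 72},
  {"spin": 0, "slide": [0, 0, -0.04], "fingers": 72},
])

```text
time_s: 46.37
eef_pos: [0.5052, -0.1247, 0.0973]
orientation: [-3.14, 0.005, 0.048]
ft_force: [1.5, -0.9, 0.1]
finger_gap: 0.0616
grip_force: 0.0
```

>>> servo_tool([
  {"spin": 0, "slide": [-0.02, 0, -0.04], "fingers": 72},
  {"spin": 0, "slide": [-0.03, 0, -0.04], "fingers": 72},
  {"spin": 0, "slide": [-0.03, 0, -0.04], "fingers": 72},
  {"spin": 0, "slide": [0, 0, -0.04], "fingers": 72},
  {"spin": 0, "slide": [0, 0, 0], "fingers": 72},
])

```text
time_s: 46.78
eef_pos: [0.4393, -0.1292, 0.2492]
orientation: [3.139, -0.009, 0.046]
ft_force: [2.3, 0.0, -0.2]
finger_gap: 0.0616
grip_force: 0.0
```

Run:
```python
from h import *
where(CH)
S=snap('side'); T=snap('top')
for n,s in(('side',S),('top',T)):
    print(n); boxes(s,CH,(76,0,-76),64,6,-25)
    X=cloud(s); p=CH; d=X-[p[0],p[1],0]; c,sn=np.cos(p[2]),np.sin(p[2]); lx=(c*d[...,0]+sn*d[...,1])*1000; ly=(-sn*d[...,0]+c*d[...,1])*1000; z=X[...,2]*1000
    m=(z>222)&(z<262)&(lx>80)&(lx<160)&(abs(ly)<30)
    if m.any(): print('rod',m.sum(),np.percentile(lx[m],[5,50,95]).round(1),np.percentile(z[m],[5,50,95]).round(1),'y',np.percentile(ly[m],[2,98]).round(1))
```

```text
t 46.78 in frame mm -63.2 75.3 249.2 yaw 0.0465 F [ 2.3  0.  -0.2] gap 0.0616 grip 0.0 j7 -1.39
side
76 264 x [-43.   31.6] y [55.  99.1]
0 250 x [-42.9  31.7] y [-20.   23.5]
rod 51 [110.6 114.7 120.2] [231.1 237.9 241.8] y [-28.2  28.5]
top
76 18 x [-12.3  24. ] y [85.4 96.9]
0 1 x [45. 45.] y [13. 13.]
rod 54 [110.5 114.  117.9] [234.4 238.3 242.4] y [-29.   27.9]
```

>>> servo_tool([
  {"spin": -0.125, "slide": [0, 0, -0.02], "fingers": 40},
  {"spin": -0.125, "slide": [0, 0, -0.02], "fingers": 40},
  {"spin": -0.125, "slide": [0, 0, 0], "fingers": 40},
  {"spin": -0.125, "slide": [0, 0, 0], "fingers": 40},
  {"spin": -0.125, "slide": [0, 0, 0], "fingers": 40},
])

```text
time_s: 47.3
eef_pos: [0.438, -0.1282, 0.2818]
orientation: [-3.14, 0.001, 0.679]
ft_force: [-0.3, -0.4, -0.3]
finger_gap: 0.0342
grip_force: 0.0
```

>>> servo_tool([
  {"spin": -0.125, "slide": [0, 0, 0], "fingers": 40},
  {"spin": -0.125, "slide": [0, 0, 0], "fingers": 40},
  {"spin": -0.125, "slide": [0, 0, 0], "fingers": 40},
  {"spin": -0.125, "slide": [0, 0, 0], "fingers": 40},
  {"spin": -0.125, "slide": [0, 0, 0], "fingers": 40},
])

```text
time_s: 47.72
eef_pos: [0.4378, -0.1282, 0.2813]
orientation: [-3.139, -0.0, 1.304]
ft_force: [-0.1, -0.1, -0.3]
finger_gap: 0.0342
grip_force: 0.0
```

>>> servo_tool([
  {"spin": -0.125, "slide": [0, 0, 0], "fingers": 40},
  {"spin": -0.125, "slide": [0, 0, 0], "fingers": 40},
  {"spin": -0.071, "slide": [0, 0, 0], "fingers": 40},
  {"spin": 0, "slide": [-0.02, 0.03, 0], "fingers": 40},
  {"spin": 0, "slide": [-0.02, 0.035, 0], "fingers": 40},
])

```text
time_s: 48.13
eef_pos: [0.5039, -0.1652, 0.2817]
orientation: [-3.139, -0.001, 1.62]
ft_force: [0.4, 0.2, 0.9]
finger_gap: 0.034
grip_force: 0.0
```

>>> servo_tool([
  {"spin": 0, "slide": [-0.02, 0.035, 0], "fingers": 40},
  {"spin": 0, "slide": [-0.01, 0.035, 0], "fingers": 40},
  {"spin": 0, "slide": [-0.005, 0.025, 0], "fingers": 40},
  {"spin": 0, "slide": [0, 0.01, 0], "fingers": 40},
  {"spin": 0, "slide": [0, 0, 0], "fingers": 40},
])

```text
time_s: 48.55
eef_pos: [0.6132, -0.1944, 0.2802]
orientation: [-3.14, -0.002, 1.62]
ft_force: [0.1, -0.2, 0.5]
finger_gap: 0.0344
grip_force: 0.0
```

Run:
```python
from h import *
where(CH); go(CH,115.5,0,214,CH[2]+np.pi/2)
```

```text
t 48.55 in frame mm 107.4 2.1 280.2 yaw 1.6199 F [ 0.1 -0.2  0.5] gap 0.0344 grip 0.0 j7 0.11
t 48.55 eef [ 0.6132 -0.1944  0.2802] yaw 1.6199 F [ 0.1 -0.2  0.5] gap 0.0344 tgt [ 0.6214 -0.1961  0.214 ]
 shift in present axes [-2.1  8.1 66.2] in final axes [-2.1  8.1 66.2] spin 0.0021
```

>>> servo_tool([
  {"spin": 0, "slide": [-0.002, 0.008, 0], "fingers": 40},
  {"spin": 0, "slide": [0, 0, 0.02], "fingers": 40},
  {"spin": 0, "slide": [0, 0, 0.02], "fingers": 40},
  {"spin": 0, "slide": [0, 0, 0.018], "fingers": 40},
  {"spin": 0, "slide": [0, 0, 0.006], "fingers": 40},
])

```text
time_s: 48.97
eef_pos: [0.6173, -0.1964, 0.2162]
orientation: [-3.137, -0.001, 1.619]
ft_force: [-0.4, -0.0, 0.5]
finger_gap: 0.0343
grip_force: 0.0
```

>>> servo_tool([
  {"spin": 0, "slide": [0, 0, 0], "fingers": 40},
  {"spin": 0, "slide": [0, 0, 0], "fingers": 20},
  {"spin": 0, "slide": [0, 0, 0], "fingers": 10},
  {"spin": 0, "slide": [0, 0, 0], "fingers": 0},
  {"spin": 0, "slide": [0, 0, 0], "fingers": 0},
])

```text
time_s: 49.38
eef_pos: [0.6203, -0.1968, 0.2202]
orientation: [3.139, 0.001, 1.619]
ft_force: [2.5, -0.5, 3.3]
finger_gap: 0.0078
grip_force: 58.8
```

Run:
```python
from h import *
where(CH)
```

```text
t 49.38 in frame mm 114.4 -0.7 220.2 yaw 1.6189 F [ 2.5 -0.5  3.3] gap 0.0078 grip 58.8 j7 0.08
```

>>> servo_tool([
  {"spin": 0, "slide": [0, -0.0047, -0.001], "fingers": 0},
  {"spin": 0, "slide": [0, -0.0153, -0.0031], "fingers": 0},
  {"spin": 0, "slide": [0, -0.0155, -0.0017], "fingers": 0},
  {"spin": 0, "slide": [0, -0.0156, -0.0002], "fingers": 0},
  {"spin": 0, "slide": [0, -0.0156, 0.0013], "fingers": 0},
])

```text
time_s: 49.8
eef_pos: [0.5544, -0.2004, 0.2261]
orientation: [3.136, 0.002, 1.619]
ft_force: [3.1, -1.2, 5.3]
finger_gap: 0.0074
grip_force: 58.4
```

>>> servo_tool([
  {"spin": 0, "slide": [0, -0.0154, 0.0028], "fingers": 0},
  {"spin": 0, "slide": [0, -0.015, 0.0043], "fingers": 0},
  {"spin": 0, "slide": [0, -0.0145, 0.0057], "fingers": 0},
  {"spin": 0, "slide": [0, 0, 0], "fingers": 0},
  {"spin": 0, "slide": [0, 0, 0], "fingers": 0},
])

```text
time_s: 50.22
eef_pos: [0.5056, -0.203, 0.2112]
orientation: [-3.138, 0.001, 1.617]
ft_force: [-5.9, -1.6, 9.4]
finger_gap: 0.0076
grip_force: 61.3
```

Run:
```python
from h import *
where(CH)
S=snap('side'); X=cloud(S); p=CH; d=X-[p[0],p[1],0]; c,sn=np.cos(p[2]),np.sin(p[2]); lx=(c*d[...,0]+sn*d[...,1])*1000; ly=(-sn*d[...,0]+c*d[...,1])*1000; z=X[...,2]*1000
boxes(S,CH,(76,0),64,6,-25)
m=(z>150)&(z<225)&(lx>-20)&(lx<150)&(ly>50)&(ly<120); print('angle',m.sum(),np.nanmedian(lx[m]).round(),np.nanmedian(z[m]).round())
```

```text
t 50.22 in frame mm -0.5 -1.5 211.2 yaw 1.6174 F [-5.9 -1.6  9.4] gap 0.0076 grip 61.3 j7 0.12
76 267 x [-42.7  32. ] y [55.4 98.6]
0 242 x [-42.5  30.7] y [-20.4  23.7]
angle 161 9.0 185.0
```

>>> servo_tool([
  {"spin": 0, "slide": [0, -0.0149, 0.006], "fingers": 0},
  {"spin": 0, "slide": [0, -0.0132, 0.0084], "fingers": 0},
  {"spin": 0, "slide": [0, -0.0123, 0.0096], "fingers": 0},
  {"spin": 0, "slide": [0, -0.0114, 0.0107], "fingers": 0},
  {"spin": 0, "slide": [0, -0.0103, 0.0118], "fingers": 0},
])

```text
time_s: 50.68
eef_pos: [0.4475, -0.2061, 0.1647]
orientation: [3.137, 0.002, 1.618]
ft_force: [8.9, -4.6, -6.3]
finger_gap: 0.0077
grip_force: 59.3
```

>>> servo_tool([
  {"spin": 0, "slide": [0, -0.0091, 0.0127], "fingers": 0},
  {"spin": 0, "slide": [0, -0.0078, 0.0135], "fingers": 0},
  {"spin": 0, "slide": [0, -0.0065, 0.0142], "fingers": 0},
  {"spin": 0, "slide": [0, -0.0051, 0.0148], "fingers": 0},
  {"spin": 0, "slide": [0, 0, 0], "fingers": 0},
])

```text
time_s: 51.1
eef_pos: [0.4189, -0.2076, 0.1079]
orientation: [3.139, 0.001, 1.618]
ft_force: [4.9, -5.3, -2.8]
finger_gap: 0.0072
grip_force: 59.1
```

Run:
```python
from h import *
where(CH)
```

```text
t 51.1 in frame mm -87.3 -2.0 107.9 yaw 1.6181 F [ 4.9 -5.3 -2.8] gap 0.0072 grip 59.1 j7 0.07
```

>>> servo_tool([
  {"spin": 0, "slide": [0, -0.003, 0.0152], "fingers": 0},
  {"spin": 0, "slide": [0, -0.0017, 0.0155], "fingers": 0},
  {"spin": 0, "slide": [0, -0.0004, 0.0156], "fingers": 0},
  {"spin": 0, "slide": [0, 0.0006, 0.01], "fingers": 0},
  {"spin": 0, "slide": [0, 0, 0.002], "fingers": 0},
])

```text
time_s: 51.52
eef_pos: [0.4146, -0.2078, 0.0505]
orientation: [3.14, 0.002, 1.618]
ft_force: [0.2, -2.3, 25.7]
finger_gap: 0.0076
grip_force: 64.6
```

>>> servo_tool([
  {"spin": 0, "slide": [0, 0, 0.002], "fingers": 0},
  {"spin": 0, "slide": [0, 0, 0.0], "fingers": 0},
  {"spin": 0, "slide": [0, 0, 0], "fingers": 0},
  {"spin": 0, "slide": [0, 0, 0], "fingers": 0},
  {"spin": 0, "slide": [0, 0, 0], "fingers": 0},
])

```text
time_s: 51.93
eef_pos: [0.4145, -0.2078, 0.0504]
orientation: [3.138, 0.002, 1.618]
ft_force: [-0.9, -3.0, 23.9]
finger_gap: 0.0072
grip_force: 64.3
```

Run:
```python
from h import *
where(CH)
```

```text
t 51.93 in frame mm -91.6 -2.0 50.4 yaw 1.6181 F [-0.9 -3.  23.9] gap 0.0072 grip 64.3 j7 0.02
```

>>> servo_tool([
  {"spin": 0, "slide": [0, 0, 0], "fingers": 30},
  {"spin": 0, "slide": [0, 0, 0], "fingers": 30},
  {"spin": 0, "slide": [0, 0, -0.02], "fingers": 35},
  {"spin": 0, "slide": [0, 0, -0.04], "fingers": 35},
  {"spin": 0, "slide": [0, 0, -0.04], "fingers": 35},
])

```text
time_s: 52.35
eef_pos: [0.4118, -0.2059, 0.1489]
orientation: [-3.137, -0.002, 1.62]
ft_force: [-1.0, 0.1, -0.1]
finger_gap: 0.0296
grip_force: 0.0
```

>>> servo_tool([
  {"spin": 0, "slide": [-0.04, 0, -0.04], "fingers": 35},
  {"spin": 0, "slide": [-0.04, 0, -0.02], "fingers": 35},
  {"spin": 0, "slide": [-0.04, 0, 0], "fingers": 35},
  {"spin": 0, "slide": [-0.04, 0, 0], "fingers": 35},
  {"spin": 0, "slide": [-0.04, 0, 0], "fingers": 35},
])

```text
time_s: 52.77
eef_pos: [0.4215, -0.3951, 0.1975]
orientation: [3.141, 0.001, 1.619]
ft_force: [0.5, -0.0, -0.6]
finger_gap: 0.0297
grip_force: 0.0
```

>>> servo_tool([
  {"spin": 0, "slide": [-0.04, 0, 0], "fingers": 35},
  {"spin": 0, "slide": [-0.03, 0, 0], "fingers": 35},
  {"spin": 0, "slide": [-0.03, 0, 0], "fingers": 35},
  {"spin": 0, "slide": [0, 0, 0], "fingers": 35},
  {"spin": 0, "slide": [0, 0, 0], "fingers": 35},
])

```text
time_s: 53.18
eef_pos: [0.4258, -0.4943, 0.1958]
orientation: [-3.14, -0.001, 1.616]
ft_force: [-0.2, 1.1, 0.6]
finger_gap: 0.0301
grip_force: 0.0
```

Run:
```python
from h import *
st()
S=snap('side'); T=snap('top')
for n,s in(('side',S),('top',T)):
    X=cloud(s); p=CH; d=X-[p[0],p[1],0]; c,sn=np.cos(p[2]),np.sin(p[2]); lx=(c*d[...,0]+sn*d[...,1])*1000; ly=(-sn*d[...,0]+c*d[...,1])*1000; z=X[...,2]*1000
    for lo,hi in((-42,-30),(-94,-88)):
        m=(z>45)&(z<110)&(lx>lo)&(lx<hi)&(abs(ly)<(28 if lo<-80 else 120)); print(n,lo,m.sum(),np.percentile(z[m],[5,50,95]).round(1) if m.any() else '')
    boxes(s,CH,(76,0),64,6,0)
cv2.imwrite('pics/fin.png',np.hstack([cv2.resize(S['image'][90:330,120:370,::-1],(417,400),interpolation=2),cv2.resize(T['image'][150:240,255:340,::-1],(378,400),interpolation=2)]))
```

```text
{'time_s': 53.183, 'eef_pos': [0.426, -0.494, 0.196], 'orientation': [-3.14, -0.001, 1.616], 'ft_force': [-0.195, 1.099, 0.571], 'finger_gap': 0.03, 'grip_force': 0.0, 'joints': [0.974, 0.566, -0.306, 1.793, 0.223, 0.818, 0.605]}
side -42 211 [65.6 69.3 72.6]
side -94 28 [64.2 66.4 71.2]
76 311 x [-52.3  30.8] y [ 41.6 110.6]
0 305 x [-66.5  29.8] y [-34.7  35.2]
top -42 204 [64.7 69.8 74.6]
top -94 30 [63.4 66.8 72.4]
76 223 x [-51.4  24.5] y [ 42.  107.8]
0 242 x [-67.5  24.7] y [-34.3  34.9]
```

View pics/fin.png

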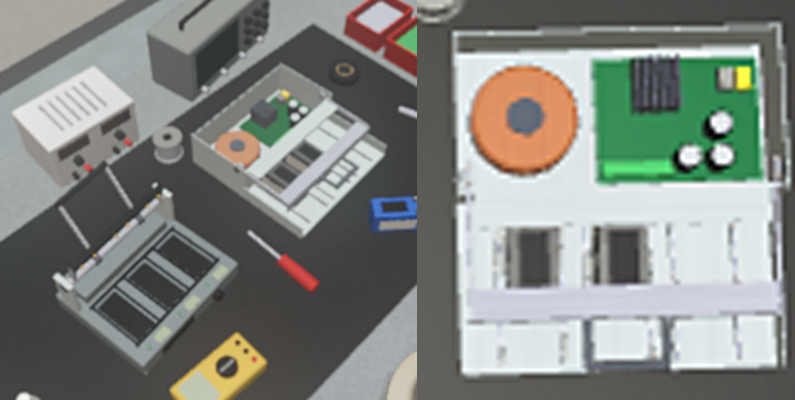

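The bar is shut at its starting height (69.5 mm on the bar, rod top 66.5 mm). Both batteries are home under the ledge, the tester is empty with its lever at rest, and the bystanders have not moved.

```bash
python3 -c "
from cell import r
print(r.sign_off())"
```

```text
the job is handed in; nothing more can be done
None
```

The job is handed in, with no verdict returned: both batteries (the right lane was empty) were load-tested with the lever held at its stop for about 1 s, put back home in their own lanes with terminals to the rear, and the hold-down bar is shut over them.

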